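Pack, lid and pin the calibration weight case

ROBOT

A 6-joint arm with a two-finger parallel gripper is mounted at the origin on a cart in front of the work surface, level with it; the furniture and walls round the work are solid. World frame = base frame: x ahead of the robot, y to its left, z up, the work surface at z = 0. Lengths are in mm, angles in rad, forces in N, time in s.
With the tool pointing down it reaches from about 250 to 725 mm from the base axis. Payload 4 kg.
Tool frame: the origin (TCP) lies at the centre of the arm's flange, where the gripper is bolted on; the fingertips stand 173 mm ahead of it and the grasp point (between the pads) lies 155 mm ahead of it; z points along the fingers, y is the direction in which the jaws open and shut (so a half turn about z gives the same grasp; the last joint's range is limited). The gripper opens to 85 mm and grips with 20 to 120 N. Pads are 22 mm wide; open, the fingers measure 114 mm over their backs; the gripper's body (76 mm by 85 mm) begins 54 mm behind the grasp point. The pads swing forward as they close: fully open they stand 13 mm farther back than shut.
Start: joints at [-1.2, 0.241, 0.005, 1.335, 0, 1.571], TCP at [181.179, -466.02, 404.706] pointing down, gripper open.
Joint ranges: [-2.72, 2.72], [-1.05, 1.87], [-1.09, 1.28], [-1.99, 2.15], [-1.42, 1.44], [-3.14, 3.14]. Speed limits (rad/s): [2.79, 2.79, 3.14, 3.14, 3.14, 3.14].

INTERFACE

Orientations are given as a rotation vector (axis times angle).
In Python, from cell import ctrl gives the robot as it stands.
- The arm moves only by the tool carry_out, never from a script. Its argument "moves" is a list of rows, each an object with "delta_pos": the shift along the tool's x, y, z in mm, a list of three; "turn": the turn about the tool's z in rad; "jaw": the gripper's target within -1 to 1 (shut at 1, half-way at 0, fully open at -1). In form: [{"delta_pos": [x, y, z], "turn": turn, "jaw": jaw}, ...]. A call has 1 to 10 rows; each row shifts and turns the pose as measured when the row begins, along the tool's axes as they then stand; what a row does not reach is not made up. A row lasts 1/8 s, in which the tool goes at most 62.5 mm and 10.7 degrees, less where a joint would pass 70% of its speed; a pose out of reach is approached as far as the arm can. A call is refused whole if a number of a shift passes 62.5 or a number of a turn 0.188, either way. A call with a gripper value outside its range is refused whole. The fingers move at their own pace and stop on an object; "squeeze" is the grip in N (left out, the last holds). Time passes only in rows, so rows that do not move let the fingers close. It gives the time, the measured TCP pose, the force and the opening at its end, in the units of the state.
- ctrl.get_obs(): the state, without advancing time (a new reading comes with each control period).
- ctrl.grab_frame(name): name is "side" or "top" or "wrist"; returns a dict with "pixels" (400x640x3 uint8, blue, green, red), "depth" (400x640 float32, mm along the optical axis (not along the pixel's ray), 0 where there is no reading), "fx", "fy", "cx", "cy" (pixels), "world_from_camera" (4x4, takes a point from camera to world coordinates); the wrist camera has in their place "mount" (4x4, takes a point from camera to tool coordinates, whose origin is the TCP and whose axes are the flange's). Camera axes: x right, y down, z forward; pixel columns grow to the right and rows downward; lengths in mm; the calibration is good to about 2 mm. A picture is of the moment at which its call begins: read the wrist's pose just before it.
- ctrl.sign_off(): hands the job in, once; it reports no verdict.
The state is a dict: "time": time; "qpos": joint angles; "qvel": joint speeds; "effort": joint torques, N m; "ee_pos": TCP position; "eef_rot": TCP orientation; "contact_force": force on the tool from outside, world axes, zero at the start; "moment": the same for the moment, N m; "gripper_width": finger opening in mm.
Only numpy, scipy, OpenCV 4.12 (cv2) and the standard library are available. Lean on these libraries where they do the work, as an engineer would, in place of code of your own. Each camera call takes 0.05 s, during which the arm holds its last target.

TASK

Pack the calibration weights away: stand every large weight upright on the black floor of the deep bay and every small one upright on the white floor of the shallow bay (one large weight has been put in the shallow bay, where it stands above the yellow fill line and would hold the lid up). Once all the weights are in, set the blue lid fully home on the case with its steel tab over the lug, then push the red-headed locking pin fully down through the tab and the lug's eyelet. Leave everything else on the bench where it is.

Things in the scene. Friction and masses are not known exactly. Their poses are not given: they have to be found in the camera images.
- case: grey plastic case for calibration weights, fixed to the worktop, open at the top, long side along its y: outside 112 (x) x 222 (y) x 51 high, walls 5. Origin: centre of its underside, z up. A rib (top 40 above the underside) at y=0 parts it into two bays, each 102 (x) x 104 (y). A yellow fill line runs round the inside 4.5 below the rim. From its front (-x) side juts a steel lug with an eyelet
- deep_bay (a point): centre of the floor of the deep bay (black floor, +y half of the case), floor 8 above the case's underside, 43 below the rim; axes as the case
- shallow_bay (a point): centre of the floor of the shallow bay (white floor, -y half), floor 22 above the underside, 29 below the rim; axes as the case. A large weight standing here sticks 8 out above the rim and holds the lid up; a small one stays below the fill line
- lug_hole (a point): centre of the upper mouth of the lug's eyelet: 13 mm round through hole in a steel plate 8 thick, top face 37 above the case's underside, 75 in front (-x) of the case's centre; axes as the case
- lid: loose blue lid, 0.25 kg, plate 118 (x) x 228 (y) x 4 with a flared skirt (about 126 x 236 at its lower edge) that goes round the outside of the case's rim with about 2 mm play each side at the top of the skirt and 6 at its lower edge. Origin: centre of the lid in the plane of the skirt's lower edge; plate underside at z=10, top at z=14. Fully home it rests on the rim, origin 41 above the case's underside, axes parallel to the case's (steel tab over the lug, on the -x side)
- lid_grip (a point): centre of the black bar handle on top of the lid: bar 14 (x) x 74 (y) x 14 high, 34 above the lid's origin, 13 free beneath it between two posts; bar's long axis is the lid's y
- tab_hole (a point): centre of the upper mouth of the 13 mm round hole in the lid's steel tab (4 thick), 75 in front (-x) of the lid's centre, 14 above its origin; it comes above the lug's eyelet when the lid is home
- pin: locking pin, 0.05 kg. Origin: its tip; z up along the pin. Shank 8 diameter, 40 long, first 10 tapered to a point; then a flat collar 22 diameter 4 thick (z=40 to 44); then a red round knob 16 diameter (z=44 to 70). It starts upright in the rest, collar on the rest's top. Fully home the collar lies on the lid's tab, tip 15 above the case's underside
- pin_rest: black block 36 x 36 x 44 high fixed to the worktop, with a 13 mm square through hole in which the pin stands at first. Origin: centre of underside
- large_0: large brass calibration weight, 25 diameter, 37 high, 0.1 kg; round, straight-sided in its lower 60 percent, with a narrower knob on top, smooth metal; stands upright. Origin: centre of its underside, z up. At the start it stands in the wrong (shallow) bay
- large_1: large brass calibration weight, 25 diameter, 37 high, 0.1 kg; round, straight-sided in its lower 60 percent, with a narrower knob on top, smooth metal; stands upright. Origin: centre of its underside, z up. At the start on the worktop; absent in some runs
- large_2: large brass calibration weight, 25 diameter, 37 high, 0.1 kg; round, straight-sided in its lower 60 percent, with a narrower knob on top, smooth metal; stands upright. Origin: centre of its underside, z up. At the start on the worktop; absent in some runs
- small_0: small brass calibration weight, 17 diameter, 25 high, 0.03 kg; round, straight-sided in its lower 60 percent, with a narrower knob on top, smooth metal; stands upright. Origin: centre of its underside, z up. At the start on the worktop; absent in some runs
- small_1: small brass calibration weight, 17 diameter, 25 high, 0.03 kg; round, straight-sided in its lower 60 percent, with a narrower knob on top, smooth metal; stands upright. Origin: centre of its underside, z up. At the start on the worktop; absent in some runs
- small_2: small brass calibration weight, 17 diameter, 25 high, 0.03 kg; round, straight-sided in its lower 60 percent, with a narrower knob on top, smooth metal; stands upright. Origin: centre of its underside, z up. At the start on the worktop; absent in some runs
- stopwatch: bystander: white stopwatch 70x62x22; origin: centre of its underside
- marker: bystander: white marker pen 135 long, lying; origin: centre of its underside
- wide_flask: bystander: wide conical glass flask 64 diameter, 100 high; origin: centre of its underside
- flask_1: bystander: glass flask 56 diameter, 120 high; origin: centre of its underside

How it is judged:
By the outcome, as a careful person would: the job done as asked, in the order asked, and still so for the second after the job is handed in, with the robot touching nothing.
Of large_1, large_2, small_0, small_1, small_2 only 3 to 5 are there at a start; the rules pass over those that are not, and their reading is None.
At some moment in a run one of large_1, large_2, small_0, small_1, small_2, lid may be knocked a few centimetres aside while the robot is not near it.
It also fails if it takes over 210 s, if anything falls off the work surface, if the arm or the gripper's body presses on something with over 40 N, if the wrist force passes 120 N, or if a joint passes its speed limit or range.

## Working session

There is one attempt and no reset: what is moved stays moved. The work goes in short steps, Python scripts to look and compute and a tool call to move; the robot and the scene stay as the last step left them, time stands still between calls to the robot, and variables do not carry over. Pictures are saved under pics/ and viewed, and the job is handed in when it is done.

Besides the shell and the picture viewer there is one more tool, called after "Emit:" in YAML: its name, and indented under it one key for each argument. carry_out: Moves the arm, as the interface text tells. Its arguments: {"type":"object","properties":{"moves":{"type":"array","items":{"type":"object","properties":{"delta_pos":{"type":"array","items":{"type":"number"}},"turn":{"type":"number"},"jaw":{"type":"number"}}}},"squeeze":{"type":"number"}},"required":["moves"]}

```bash
ls; mkdir -p pics; cat > h.py <<'E'
import numpy as np, cv2
from scipy.spatial.transform import Rotation as R
from cell import ctrl
def grab(n,save=None):
    o=ctrl.get_obs()
    f=ctrl.grab_frame(n)
    if n=='wrist':
        T=np.eye(4);T[:3,:3]=R.from_rotvec(o['eef_rot']).as_matrix();T[:3,3]=o['ee_pos']
        f['W']=T@np.array(f['mount'])
    else: f['W']=np.array(f['world_from_camera'])
    if save: cv2.imwrite('pics/'+save,f['pixels'])
    return f
def ray(f,u,v,z):
    d=np.array([(u-f['cx'])/f['fx'],(v-f['cy'])/f['fy'],1.]);d=f['W'][:3,:3]@d;c=f['W'][:3,3]
    return c+d*(z-c[2])/d[2]
def proj(f,p):
    q=np.linalg.inv(f['W'])@np.r_[p,1]
    return f['fx']*q[0]/q[2]+f['cx'],f['fy']*q[1]/q[2]+f['cy']
def cloud(f):
    v,u=np.mgrid[:400,:640];d=f['depth']
    P=np.stack([(u-f['cx'])/f['fx']*d,(v-f['cy'])/f['fy']*d,d],-1)
    P=P@f['W'][:3,:3].T+f['W'][:3,3]; P[d<=0]=np.nan
    return P
E
python3 - <<'E'
from h import *
np.set_printoptions(precision=3,suppress=True)
for n in ['side','top','wrist']:
    f=grab(n,n+'0.png');print(n,f['fx'],f['cx'],f['cy']);print(f['W'])
print(ctrl.get_obs())
E
```

```text
pics
side 361.02607075063145 323.62711343319273 200.99782457229333
[[   0.907   -0.332    0.257  306.003]
 [  -0.42    -0.707    0.569 -534.708]
 [  -0.007   -0.625   -0.781  796.751]
 [   0.       0.       0.       1.   ]]
top 448.91125029561164 308.1803218415622 200.24933820641408
[[   0.012   -0.993    0.118  414.689]
 [  -1.      -0.013   -0.009   14.847]
 [   0.01    -0.118   -0.993 1431.559]
 [   0.       0.       0.       1.   ]]
wrist 307.42102819181457 315.8914698546724 197.59883361774385
[[   0.361   -0.882   -0.303  258.222]
 [  -0.932   -0.343   -0.114 -434.234]
 [  -0.003    0.323   -0.946  373.785]
 [   0.       0.       0.       1.   ]]
{'time': 0.15, 'qpos': array([-1.2  ,  0.241,  0.004,  1.335, -0.   ,  1.571]), 'qvel': array([-0.001, -0.002,  0.004, -0.001, -0.   , -0.001]), 'effort': array([ -0.   , -37.264,  25.264,   0.012,  -0.   ,   0.   ]), 'ee_pos': array([ 181.105, -465.835,  404.027]), 'eef_rot': array([-3.086, -0.579,  0.001]), 'contact_force': array([0.529, 0.244, 0.214]), 'moment': array([0.003, 0.012, 0.048]), 'gripper_width': 85.58665699917644}
```

View pics/side0.png

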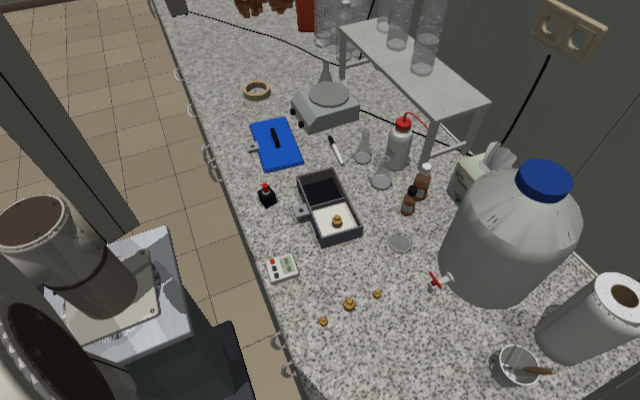

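View pics/top0.png

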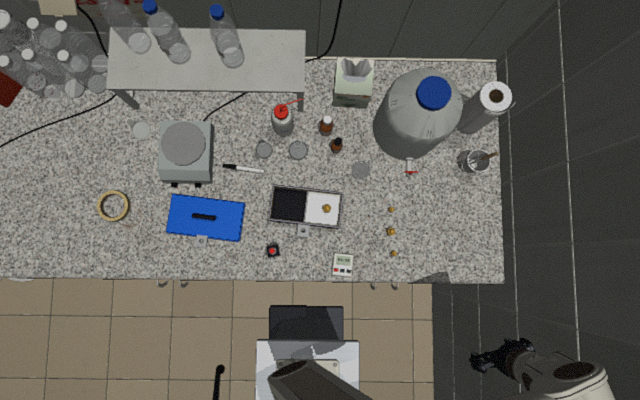

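View pics/wrist0.png

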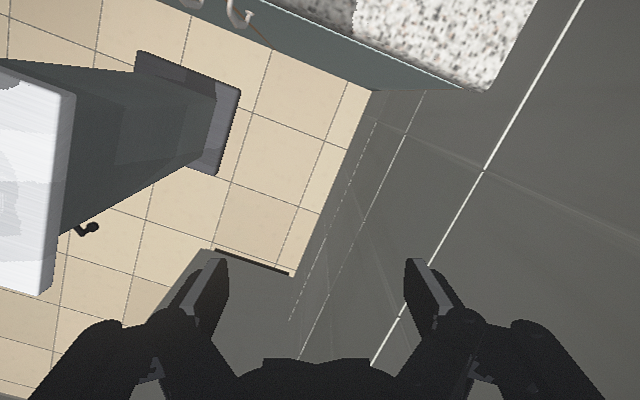

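The side view shows the case at about (328,207), the lid at (277,143), the pin at (266,194), and three weights at (323,321), (349,303) and (377,293). Large_0 is in the white bay at (337,220). The top view agrees. Next I'll measure positions.

```bash
cat > m.py <<'E'
from h import *
np.set_printoptions(precision=1,suppress=True)
def comps(mask,amin=4):
    n,l,s,c=cv2.connectedComponentsWithStats(mask.astype(np.uint8))
    return [(c[i],s[i],l==i) for i in range(1,n) if s[i][4]>=amin]
E
python3 - <<'E'
from m import *
for n in ['top','side']:
    f=grab(n);P=cloud(f);h=cv2.cvtColor(f['pixels'],cv2.COLOR_BGR2HSV)
    work=(P[...,0]>200)&(P[...,0]<800)&(abs(P[...,1])<480)&(P[...,2]<120)&(P[...,2]>-10)
    for nm,m in dict(brass=(h[...,0]>10)&(h[...,0]<28)&(h[...,1]>140),blue=(h[...,0]>100)&(h[...,0]<125)&(h[...,1]>150),red=((h[...,0]<6)|(h[...,0]>174))&(h[...,1]>150),dark=h[...,2]<40).items():
        for c,s,l in comps(m&work,8):
            p=P[l];print(n,nm,c,s,'med',np.nanmedian(p,0),'min',np.nanmin(p,0),'max',np.nanmax(p,0),'ray20',ray(f,*c,20))
E
```

```text
top brass [326.3 129.9] [323 129   7   3  17] med [796.9 -50.2  75.6] min [794.9 -60.   58.6] max [798.9 -40.2  86.1] ray20 [812.6 -53.3  20. ]
top brass [335.5 146.2] [332 142  10   8  39] med [747.5 -78.4  68.9] min [739.6 -97.1  41.1] max [759.  -69.1  89.8] ray20 [759.4 -83.2  20. ]
top brass [326.3 208. ] [323 205   7   7  37] med [555.9 -53.2  46.7] min [547.  -62.6  36.8] max [566.5 -44.1  63.4] ray20 [559.1 -55.2  20. ]
top brass [390.9 209.1] [389 207   5   5  18] med [ 558.6 -259.8   16.1] min [ 553.2 -266.2    9.3] max [ 566.  -254.8   29.5] ray20 [ 558.5 -259.8   20. ]
top brass [390.4 231.2] [387 228   8   7  39] med [ 488.5 -255.8   25.7] min [ 479.4 -266.6   10.2] max [ 498.5 -246.6   40.6] ray20 [ 488.5 -257.5   20. ]
top brass [393.1 252.6] [391 251   5   4  17] med [ 420.5 -265.7   17.3] min [ 417.3 -270.3    5.1] max [ 426.7 -260.    28.4] ray20 [ 421.7 -265.4   20. ]
top blue [205.3 217.1] [ 166  194   79   48 2774] med [524.7 326.   13. ] min [451.9 205.6   0.7] max [599.4 451.   45. ] ray20 [525.3 325.4  20. ]
top red [410.  171.6] [405 171  12   3  22] med [ 66
[... 3627 characters left out ...]
9.8] [329 136   5   9  25] med [691.2 254.9  13.9] min [683.8 238.3   7.9] max [697.6 274.6  15.9] ray20 [687.3 248.4  20. ]
side dark [321.3 190.9] [303 177  39  28 690] med [575.6  76.5   8.1] min [526.7  34.6   3.7] max [625.2 123.1  12.3] ray20 [571.5  67.3  20. ]
side dark [412.3 190.7] [408 185  10  12  85] med [755.4 -88.7  97.2] min [747.1 -96.   70.7] max [769.8 -76.7 102.5] ray20 [803.3 -41.1  20. ]
side dark [267.2 198.1] [258 186  19  22 209] med [422.2  96.8  30.8] min [404.9  90.3   0.6] max [445.7 125.9  48.3] ray20 [424.6 107.2  20. ]
side dark [317.2 235.9] [316 233   3   7  10] med [499.5 -67.8  20.8] min [497.4 -69.9   9.8] max [500.9 -56.6  25. ] ray20 [499.2 -65.4  20. ]
```

Emit:
carry_out:
  moves:
    - {"delta_pos":[0,0,0],"turn":0.18,"jaw":-1}
    - {"delta_pos":[0,0,0],"turn":0.18,"jaw":-1}
    - {"delta_pos":[45,-35,8],"turn":0.011,"jaw":-1}
    - {"delta_pos":[45,-35,8],"turn":0,"jaw":-1}
    - {"delta_pos":[45,-35,8],"turn":0,"jaw":-1}
    - {"delta_pos":[45,-35,8],"turn":0,"jaw":-1}
    - {"delta_pos":[45,-35,8],"turn":0,"jaw":-1}
    - {"delta_pos":[30,-25,8],"turn":0,"jaw":-1}
    - {"delta_pos":[0,0,0],"turn":0,"jaw":-1}

```text
time: 1.38
ee_pos: [445.8, -264.7, 353.7]
eef_rot: [3.141, -0.028, 0.0]
contact_force: [0.1, -0.1, 0.7]
gripper_width: 85.6
```

```bash
cat >> m.py <<'E'
def masks(f):
    h=cv2.cvtColor(f['pixels'],cv2.COLOR_BGR2HSV)
    return dict(brass=(h[...,0]>10)&(h[...,0]<28)&(h[...,1]>140),blue=(h[...,0]>100)&(h[...,0]<125)&(h[...,1]>150),red=((h[...,0]<6)|(h[...,0]>174))&(h[...,1]>150),dark=h[...,2]<40,yellow=(h[...,0]>22)&(h[...,0]<35)&(h[...,1]>150))
def report(f,names,amin=30):
    P=cloud(f);M=masks(f)
    for nm in names:
        for c,s,l in comps(M[nm],amin):
            p=P[l]; p=p[np.isfinite(p[:,0])]
            if len(p)<3: print(nm,c,s,'nodepth'); continue
            print(nm,c,s,'med',np.median(p,0),'lo',np.percentile(p,3,axis=0),'hi',np.percentile(p,97,axis=0))
def pose():
    o=ctrl.get_obs();x=R.from_rotvec(o['eef_rot']).as_matrix()
    return o['ee_pos'],np.arctan2(x[1,0],x[0,0]),x
def to(x,y,z):
    p,a,m=pose();print('pose',p,'psi %.3f'%a,'delta tool',m.T@(np.array([x,y,z])-p))
E
python3 - <<'E'
from m import *
f=grab('wrist','w1.png');report(f,['brass']);print(pose(),ctrl.get_obs()['qpos'])
E
```

```text
brass [ 48.  121.5] [ 26 120  45   4  45] med [509.1 -28.6  47.9] lo [507.3 -47.9  44.3] hi [510.6 -11.9  49. ]
(array([ 445. , -265.5,  354.1]), np.float64(-0.01934117334413328), array([[ 1., -0., -0.],
       [-0., -1., -0.],
       [-0.,  0., -1.]])) [-0.5  0.3 -0.   1.2 -0.   2.6]
```

View pics/w1.png

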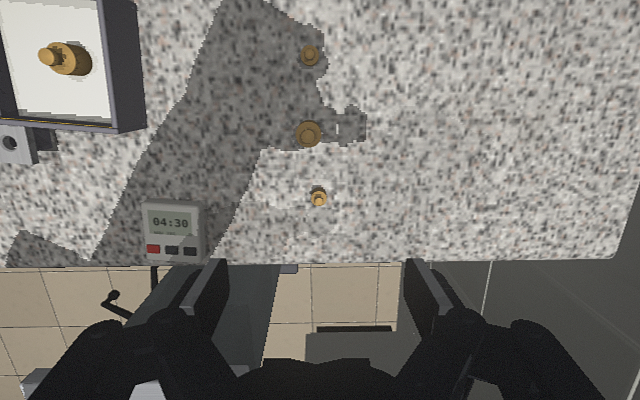

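The wrist view shows a small weight at (310,54), a large one at (308,133), a small one at (318,196), and large_0 at (68,59) in the bay at left.

```bash
sed -i 's/brass=(h\[...,0\]>10)&(h\[...,0\]<28)&(h\[...,1\]>140)/brass=(h[...,0]>8)\&(h[...,0]<30)\&(h[...,1]>120)\&(h[...,2]>40)/' m.py
python3 - <<'E'
from m import *
f=grab('wrist');h=cv2.cvtColor(f['pixels'],cv2.COLOR_BGR2HSV)
for p in [(310,54),(308,133),(318,196),(80,60)]: print(h[p[1]-3:p[1]+3:2,p[0]],f['depth'][p[1],p[0]])
report(f,['brass'],30)
E
```

```text
[[ 19 113 120]
 [ 18 111 124]
 [ 19 111 117]] 272.21576
[[ 19 116 123]
 [ 18 115 124]
 [ 19 112 125]] 283.40585
[[ 18 121 175]
 [ 18 100  94]
 [ 18 123 209]] 316.2344
[[ 18 102  85]
 [ 19 114  83]
 [ 19 117  85]] 263.89804
brass [58.  58.2] [ 37  42  52  33 708] med [558.1 -55.6  45.8] lo [547.9 -63.7  38.5] hi [570.  -46.7  59.9]
brass [ 37.1 120.2] [  0 117  77   7  86] med [510.  -21.1  48. ] lo [506.8 -53.2  42.5] hi [513.1   8.1  50. ]
brass [317.9 198.3] [311 191  14  14  99] med [ 422.9 -265.9   16.8] lo [ 415.7 -272.4   14.3] hi [ 429.3 -258.6   26.2]
```

```bash
sed -i 's/>120)&(h\[...,2\]>40)/>88)\&(h[...,2]>40)/' m.py
python3 - <<'E'
from m import *
f=grab('wrist');report(f,['brass'],60)
# circle fit at shoulders: points of upper knob etc
P=cloud(f)
for c in [(310,54),(308,133),(318,197),(58,58)]:
    M=masks(f)['brass'];n,l=cv2.connectedComponents(M.astype(np.uint8));k=l[c[1]:c[1]+1,c[0]:c[0]+1][0,0]
    p=P[(l==k)];p=p[np.isfinite(p[:,0])]
    (x,y),r=cv2.minEnclosingCircle(p[:,:2].astype(np.float32));print(c,x,y,r,p[:,2].max())
E
```

```text
brass [63.6 57.9] [  36   41   54   34 1316] med [558.8 -58.1  44.9] lo [548.3 -64.6  25.7] hi [569.7 -47.6  59.6]
brass [306.8  53.2] [298  44  18  20 272] med [ 560.5 -259.6   16.1] lo [ 553.8 -266.1   13.5] hi [ 568.4 -252.4   26.2]
brass [ 53.  121.3] [  0 117 110  10 147] med [508.5 -34.9  48. ] lo [503.4 -80.7  42.6] hi [512.8   6.4  50.6]
brass [306. 132.] [293 119  26  27 520] med [ 491.9 -257.    23.5] lo [ 480.2 -267.2   20.6] hi [ 501.5 -246.    37.6]
brass [316.9 196. ] [309 187  16  17 187] med [ 424.3 -265.9   16.1] lo [ 416.5 -272.9    7.4] hi [ 429.9 -258.4   26. ]
(310, 54) 561.110595703125 -259.2069396972656 8.345099449157715 26.978149618308294
(308, 133) 490.5177917480469 -256.25494384765625 12.308609962463379 38.71318722370796
(318, 197) 422.6460266113281 -265.36590576171875 8.457208633422852 26.828227921419796
(58, 58) 559.23486328125 -53.49542999267578 12.689225196838379 61.01665687592322
```

Emit:
carry_out:
  moves:
    - {"delta_pos":[10,-45,-10],"turn":-0.019,"jaw":-1}
    - {"delta_pos":[20,-50,-10],"turn":0,"jaw":-1}
    - {"delta_pos":[20,-50,-10],"turn":0,"jaw":-1}
    - {"delta_pos":[20,-50,-10],"turn":0,"jaw":-1}
    - {"delta_pos":[25,-45,-6],"turn":0,"jaw":-1}
    - {"delta_pos":[20,-35,0],"turn":0,"jaw":-1}
    - {"delta_pos":[0,0,0],"turn":0,"jaw":-1}

```text
time: 2.4
ee_pos: [561.7, -7.3, 405.1]
eef_rot: [-3.139, 0.019, -0.01]
contact_force: [-0.4, 0.3, -1.4]
gripper_width: 85.5
```

```bash
python3 - <<'E'
from m import *
print(pose()[:2])
f=grab('wrist','w2.png');report(f,['brass','dark','red','blue'],150)
E
```

```text
(array([561.7,  -7.3, 405.1]), np.float64(-0.012058829741434764))
brass [201.8 156.2] [200 116   5  83 156] med [583.9 118.5  47. ] lo [539.3 114.3  42.4] hi [624.5 123.2  49.3]
brass [529.1 165.7] [518 159  21  14 159] med [ 561.6 -256.5   15.9] lo [ 554.  -264.7    7.9] hi [ 568.9 -251.1   25.6]
brass [358.5 174.9] [348 164  22  22 327] med [560.9 -50.9  45.3] lo [549.2 -62.4  43.3] hi [570.6 -41.3  59.7]
brass [519.4 223.1] [509 214  23  18 270] med [ 492.4 -253.1   23.1] lo [ 479.4 -264.4   21. ] hi [ 500.9 -244.7   37.1]
dark [66.7 49.2] [ 45  42  46  19 436] med [694.8 259.7  15. ] lo [685.5 239.   11.3] hi [700.5 280.5  17.5]
dark [252.4 164.5] [ 214  120   75   83 3020] med [563.3  72.3   9.1] lo [521.3  41.4   7.7] hi [613.3 103.1  10.6]
dark [ 34.3 201.4] [  0 191  73  21 848] med [530.7 325.6  39.5] lo [520.8 296.1  17.4] hi [537.7 359.8  42.3]
dark [305.4 360. ] [   28   250   577   150 33619] med [572.8   4.9 307.2] lo [413.9 -75.3   5.8] hi [579.4  99.9 321.8]
blue [ 75.2 194.6] [    0   141   150   107 12521] med [534.3 291.5  14.2] lo [468.4 215.7   6.2] hi [587.3 383.8  15.7]
```

View pics/w2.png

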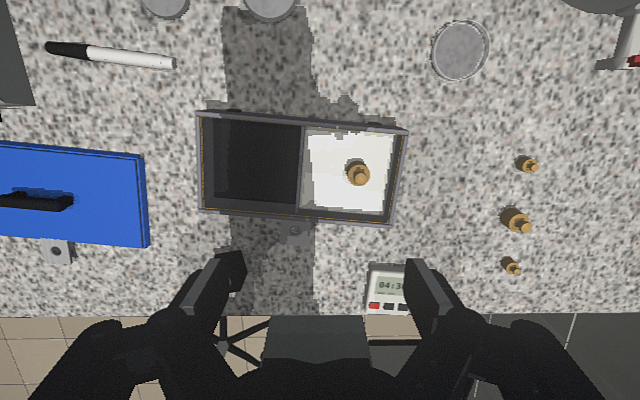

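The wrist view shows the case at (195–408, 108–227), with the deep bay on the left and the white bay at right. Next I'll fit the rims of the case and lid.

```bash
cat >> m.py <<'E'
def rect(f,zlo,zhi,box):
    P=cloud(f);m=(P[...,2]>zlo)&(P[...,2]<zhi)&(P[...,0]>box[0])&(P[...,0]<box[1])&(P[...,1]>box[2])&(P[...,1]<box[3])
    cs=comps(m,50)
    best=max(cs,key=lambda c:c[1][4]);q=P[best[2]][:,:2].astype(np.float32)
    r=cv2.minAreaRect(q);b=cv2.boxPoints(r);return r,b,np.median(P[best[2]][:,2])
E
python3 - <<'E'
from m import *
f=grab('wrist')
print('case',rect(f,45,56,(480,650,-130,150)))
g=grab('top')
print('caseT',rect(g,44,57,(480,650,-130,150)))
print('lidT',rect(g,9,50,(400,650,180,460)))
# lug
for F,n in((f,'w'),(g,'t')):
    P=cloud(F);m=(P[...,2]>30)&(P[...,2]<42)&(P[...,0]>470)&(P[...,0]<509)&(abs(P[...,1])<60);print(n,m.sum(),np.nanmin(P[m],0),np.nanmax(P[m],0),np.nanmean(P[m],0))
E
```

```text
case (((564.2886352539062, 13.924217224121094), (222.02450561523438, 112.09751892089844), 84.0865707397461), array([[ 497.1,  -90.7],
       [ 608.6, -102.3],
       [ 631.5,  118.6],
       [ 520. ,  130.1]], dtype=float32), np.float64(51.11063328635515))
caseT (((568.8471069335938, 88.45439147949219), (69.02452850341797, 115.23560333251953), 89.3350830078125), array([[510.8,  54.6],
       [626.1,  53.3],
       [626.9, 122.3],
       [511.6, 123.6]], dtype=float32), np.float64(50.54279873547739))
lidT (((510.32196044921875, 329.11309814453125), (234.42906188964844, 154.87661743164062), 83.8606948852539), array([[420.8, 220.9],
       [574.8, 204.3],
       [599.9, 437.4],
       [445.9, 453.9]], dtype=float32), np.float64(13.638611155782655))
w 788 [470.5 -59.8  30.1] [509.   40.6  42. ] [489.9  12.7  37.2]Traceback (most recent call last):
  File "<stdin>", line 9, in <module>
    res = np.fmin.reduce(a, axis=axis, out=out, **kwargs)
ValueError: zero-size array to reduction operation fmin which has no identity
```

Emit:
carry_out:
  moves:
    - {"delta_pos":[0,0,10],"turn":-0.185,"jaw":0}
    - {"delta_pos":[0,0,10],"turn":-0.185,"jaw":0}
    - {"delta_pos":[0,0,10],"turn":-0.185,"jaw":0}
    - {"delta_pos":[0,0,10],"turn":-0.185,"jaw":0}
    - {"delta_pos":[0,0,10],"turn":-0.185,"jaw":0}
    - {"delta_pos":[0,0,10],"turn":-0.185,"jaw":0}
    - {"delta_pos":[0,0,10],"turn":-0.185,"jaw":0}
    - {"delta_pos":[0,0,10],"turn":-0.185,"jaw":0}
    - {"delta_pos":[0,0,0],"turn":0,"jaw":0}

```text
time: 3.68
ee_pos: [553.5, -25.3, 325.1]
eef_rot: [2.317, 2.117, 0.003]
contact_force: [0.1, -0.3, 0.1]
gripper_width: 42.6
```

```bash
python3 - <<'E'
from m import *
to(559.5,-52,300);print(ctrl.get_obs()['gripper_width'])
f=grab('wrist','w3.png');report(f,['brass'],150)
P=cloud(f)
m=(P[...,2]>100);ii=np.argwhere(m); print(len(ii))
W=np.linalg.inv(f['mount']);
E
```

```text
pose [553.5 -25.3 325.1] psi 1.480 delta tool [-26.    8.3  25.1]
42.64610598780258
brass [334.7  48.2] [254   0 148 166 788] med [593.5  97.   47.7] lo [516.2  11.2  40.9] hi [624.7 122.4  50.4]
brass [578.5 178.6] [569 163  30  38 312] med [799.8 -39.7  14.9] lo [797.  -58.3  10.1] hi [813.4 -27.1  19.3]
brass [625.6 195.7] [609 173  31  43 942] med [799.2 -41.2  61.8] lo [796.9 -56.7  53.2] hi [811.  -28.1  74.2]
brass [534.5 221.8] [507 206  48  38 711] med [748.5 -67.5  40.8] lo [741.  -82.6  11.7] hi [758.4 -64.   60.7]
brass [324.6 224.2] [312 212  27  26 470] med [558.5 -49.4  45.4] lo [548.6 -59.2  43.1] hi [570.1 -40.9  59.5]
36899
```

View pics/w3.png

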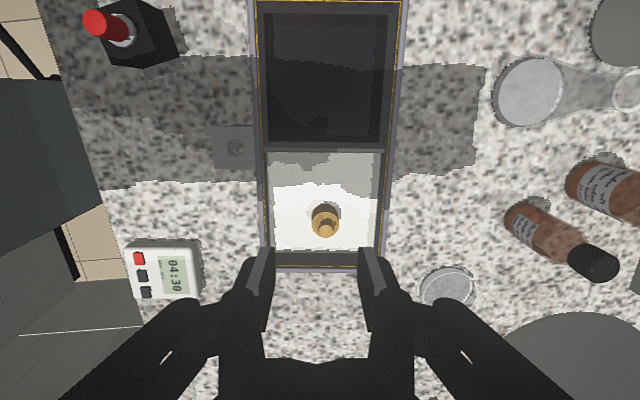

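Emit:
carry_out:
  moves:
    - {"delta_pos":[-24.6,8,20],"turn":0.012,"jaw":0}
    - {"delta_pos":[0,0,25],"turn":0,"jaw":0}
    - {"delta_pos":[0,0,0],"turn":0,"jaw":0}

```text
time: 4.1
ee_pos: [559.9, -53.4, 282.8]
eef_rot: [2.34, 2.085, 0.009]
contact_force: [-0.1, 0.1, -0.9]
gripper_width: 42.9
```

```bash
python3 - <<'E'
from m import *
to(559.3,-50.5,198)
f=grab('wrist','w4.png');report(f,['brass'],150)
print(proj(f,[559.3,-50.5,59]),proj(f,[559.3,-50.5,44]))
E
```

```text
pose [559.9 -53.4 282.8] psi 1.455 delta tool [ 2.9 -1.7 84.8]
brass [230.  120.4] [217   0  28 257 449] med [513.8  22.7  47.2] lo [503.7 -73.7  42.8] hi [520.2  84.5  48.9]
brass [388.6  82.7] [383   0  12 180 344] med [617.   33.4  48.3] lo [610.8 -25.   46.7] hi [621.2  73.   50.4]
brass [616.9 153.2] [605 132  35  48 527] med [799.9 -41.3  14.6] lo [797.2 -60.1   9.8] hi [811.5 -27.7  19. ]
brass [565.2 204.9] [ 531  186   60   46 1032] med [747.8 -68.1  40.1] lo [741.  -84.2  11.3] hi [757.2 -64.2  58.9]
brass [313.2 212.7] [297 197  33  33 730] med [559.9 -49.2  45.6] lo [548.8 -59.6  43.2] hi [570.1 -41.2  59.5]
brass [210.1 393.2] [202 387  16  13 153] med [ 424.2 -257.8    8.6] lo [ 417.6 -260.9    2.1] hi [ 429.4 -256.1   15.3]
(np.float64(312.8310516839355), np.float64(219.23022608878705)) (np.float64(312.83177290781464), np.float64(211.191036648477))
```

View pics/w4.png

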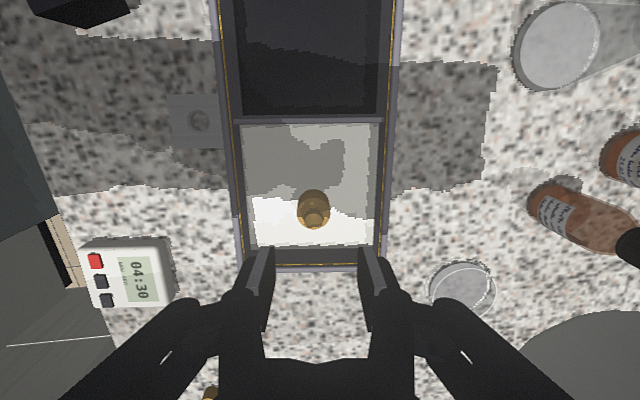

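Emit:
carry_out:
  moves:
    - {"delta_pos":[3,-1,25],"turn":-0.012,"jaw":0}
    - {"delta_pos":[0,0,25],"turn":0,"jaw":0}
    - {"delta_pos":[0,0,20],"turn":0,"jaw":0}
    - {"delta_pos":[0,0,0],"turn":0,"jaw":0}

```text
time: 4.65
ee_pos: [564.0, -50.9, 220.4]
eef_rot: [2.323, 2.086, 0.025]
contact_force: [0.3, 0.2, -0.2]
gripper_width: 42.8
```

```bash
python3 - <<'E'
from m import *
to(559.5,-50.3,198)
f=grab('wrist','w5.png')
E
```

```text
pose [564.  -50.9 220.4] psi 1.463 delta tool [ 0.1 -5.1 22.2]
```

View pics/w5.png

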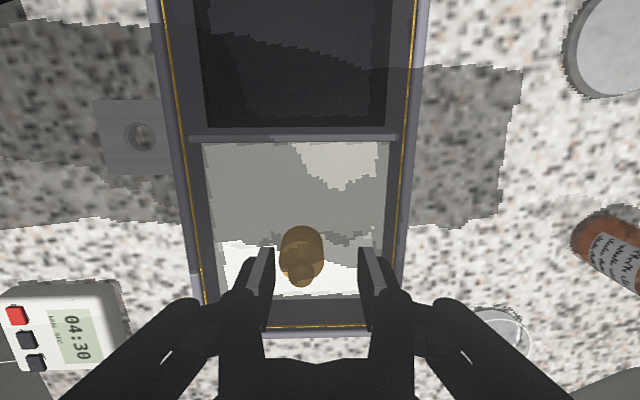

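```bash
cat >> m.py <<'E'
def to(x,y,z,psi=None):
    p,a,m=pose();print('pose',p,'psi %.3f'%a,'toolz',np.round(m[:,2],4),'width %.1f'%ctrl.get_obs()['gripper_width'],'F',ctrl.get_obs()['contact_force'])
    print('  delta tool',m.T@(np.array([x,y,z])-p),'' if psi is None else 'turn %.3f'%(a-psi))
E
python3 - <<'E'
from m import *
to(559.5,-50.3,198,1.468)
E
```

```text
pose [564.7 -51.  221.5] psi 1.463 toolz [ 0. -0. -1.] width 42.6 F [1.2 0.3 0.6]
  delta tool [ 0.1 -5.9 23.4] turn -0.005
```

Emit:
carry_out:
  moves:
    - {"delta_pos":[0,-5,5],"turn":0,"jaw":0}
    - {"delta_pos":[0,0,0],"turn":0,"jaw":0}

```text
time: 4.95
ee_pos: [560.7, -50.4, 219.0]
eef_rot: [2.32, 2.082, 0.032]
contact_force: [-0.8, 0.2, -0.3]
gripper_width: 42.6
```

```bash
sed -i "s/np.round(m\[:,2\],4)/['%.4f'%q for q in m[:,2]]/" m.py; python3 - <<'E'
from m import *
to(559.5,-50.3,198,1.468)
to(559.5,-50.3,198,1.468)
E
```

```text
pose [560.7 -50.4 219. ] psi 1.463 toolz ['0.0317', '-0.0044', '-0.9995'] width 42.6 F [-0.8  0.2 -0.3]
  delta tool [ 0.  -1.9 20.9] turn -0.005
pose [560.7 -50.4 219. ] psi 1.463 toolz ['0.0317', '-0.0044', '-0.9995'] width 42.6 F [-0.8  0.2 -0.3]
  delta tool [ 0.  -1.9 20.9] turn -0.005
```

```bash
cat >> m.py <<'E'
def tip(x,y,z,psi=None,L=168):
    """delta so that the point L ahead of TCP lies at x,y,z"""
    p,a,m=pose();t=p+m[:,2]*L
    q=ctrl.get_obs()
    print('tip',t,'tcp',p,'psi %.3f'%a,'tilt',['%.4f'%k for k in m[:2,2]],'w %.1f'%q['gripper_width'],'F',q['contact_force'],'t %.1f'%q['time'])
    print('  delta',m.T@(np.array([x,y,z])-t),'' if psi is None else 'turn %.3f'%(a-psi))
E
python3 - <<'E'
from m import *
tip(559.5,-50.3,27,1.468)
q=ctrl.get_obs()['qpos'];print(['%.4f'%k for k in q],q[1]-q[2]+q[3]-np.pi/2)
E
```

```text
tip [566.  -51.2  51.1] tcp [560.7 -50.4 219. ] psi 1.463 tilt ['0.0317', '-0.0044'] w 42.6 F [-0.8  0.2 -0.3] t 5.0
  delta [ 0.2 -7.3 23.8] turn -0.005
['-0.0894', '0.4958', '-0.1346', '0.9085', '-0.0015', '1.5894'] -0.031928519854649284
```

Emit:
carry_out:
  moves:
    - {"delta_pos":[0,0,-50],"turn":0,"jaw":0}
    - {"delta_pos":[0,0,0],"turn":0,"jaw":0}

```text
time: 5.2
ee_pos: [559.4, -50.2, 271.4]
eef_rot: [2.319, 2.081, 0.034]
contact_force: [0.4, 0.5, 0.6]
gripper_width: 43.0
```

```bash
python3 - <<'E'
from m import *
tip(559.5,-50.3,27,1.468)
E
```

```text
tip [565.1 -51.  103.5] tcp [559.4 -50.2 271.4] psi 1.463 tilt ['0.0336', '-0.0045'] w 43.0 F [0.4 0.5 0.6] t 5.2
  delta [ 0.2 -8.2 76.2] turn -0.005
```

Emit:
carry_out:
  moves:
    - {"delta_pos":[0,0,0],"turn":0,"jaw":0}
    - {"delta_pos":[0,0,0],"turn":0,"jaw":0}
    - {"delta_pos":[0,0,0],"turn":0,"jaw":0}
    - {"delta_pos":[0,0,0],"turn":0,"jaw":0}
    - {"delta_pos":[0,0,0],"turn":0,"jaw":0}
    - {"delta_pos":[0,0,0],"turn":0,"jaw":0}

```text
time: 5.95
ee_pos: [558.3, -50.2, 269.0]
eef_rot: [2.322, 2.083, 0.029]
contact_force: [-0.5, -0.6, 0.3]
gripper_width: 43.0
```

```bash
python3 - <<'E'
from m import *
tip(559.5,-50.3,27,1.468)
q=ctrl.get_obs()['qpos'];print(['%.4f'%k for k in q],q[1]-q[2]+q[3]-np.pi/2)
E
```

```text
tip [563.2 -50.9 101.1] tcp [558.3 -50.2 269. ] psi 1.462 tilt ['0.0291', '-0.0042'] w 43.0 F [-0.5 -0.6  0.3] t 6.0
  delta [ 0.3 -5.9 73.9] turn -0.006
['-0.0893', '0.4391', '-0.0788', '1.0235', '-0.0016', '1.5900'] -0.02937628215027077
```

Emit:
carry_out:
  moves:
    - {"delta_pos":[0,-5,-20],"turn":0,"jaw":0}
    - {"delta_pos":[0,0,-20],"turn":0,"jaw":0}
    - {"delta_pos":[0,0,-20],"turn":0,"jaw":0}
    - {"delta_pos":[0,0,-20],"turn":0,"jaw":0}

```text
time: 6.45
ee_pos: [550.0, -49.2, 348.3]
eef_rot: [2.325, 2.086, 0.023]
contact_force: [0.2, 0.2, -0.3]
gripper_width: 42.7
```

```bash
python3 - <<'E'
from m import *
tip(559.5,-50.3,27,1.468)
E
```

```text
tip [553.9 -49.8 180.4] tcp [550.  -49.2 348.3] psi 1.462 tilt ['0.0231', '-0.0036'] w 42.7 F [ 0.2  0.2 -0.3] t 6.5
  delta [  0.3   2.  153.5] turn -0.006
```

Emit:
carry_out:
  moves:
    - {"delta_pos":[0,2,60],"turn":-0.006,"jaw":0}
    - {"delta_pos":[0,0,0],"turn":0,"jaw":0}
    - {"delta_pos":[0,0,40],"turn":0,"jaw":0}
    - {"delta_pos":[0,0,0],"turn":0,"jaw":0}

```text
time: 6.95
ee_pos: [557.6, -50.1, 253.9]
eef_rot: [2.312, 2.087, 0.036]
contact_force: [-0.1, 0.3, -0.2]
gripper_width: 42.7
```

```bash
python3 - <<'E'
from m import *
tip(559.5,-50.3,27,1.468)
f=grab('wrist','w6.png');report(f,['brass'],300)
E
```

```text
tip [563.5 -50.8  86. ] tcp [557.6 -50.1 253.9] psi 1.468 tilt ['0.0349', '-0.0047'] w 42.7 F [-0.1  0.3 -0.2] t 7.0
  delta [ 0.2 -6.1 58.8] turn 0.000
brass [213.9 136.5] [198   0  34 290 572] med [513.6  18.7  47.3] lo [503.5 -76.7  43.5] hi [519.8  79.4  49.1]
brass [394.6 118.1] [383   0  23 258 501] med [615.4  18.3  48.1] lo [606.7 -63.8  46.7] hi [620.9  69.9  50. ]
brass [633.2 175.3] [625 153  15  43 440] med [798.8 -47.6  13.7] lo [797.  -60.4   9.3] hi [802.6 -35.   19.2]
brass [581.4 221.5] [ 545  202   66   50 1176] med [748.3 -67.8  33.4] lo [741.  -84.4  10.6] hi [757.4 -64.3  54.5]
brass [309.5 233.8] [291 212  37  42 882] med [560.1 -49.   45.4] lo [548.9 -58.4  41.8] hi [570.3 -40.8  59.5]
```

View pics/w6.png

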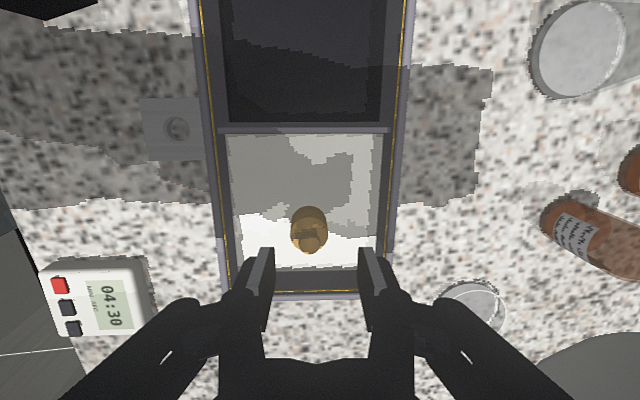

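Emit:
carry_out:
  moves:
    - {"delta_pos":[0,-7,30],"turn":0,"jaw":0}
    - {"delta_pos":[0,0,0],"turn":0,"jaw":0}
    - {"delta_pos":[0,0,14],"turn":0,"jaw":0}
    - {"delta_pos":[0,0,0],"turn":0,"jaw":0}

```text
time: 7.5
ee_pos: [560.1, -50.2, 222.6]
eef_rot: [2.298, 2.073, 0.063]
contact_force: [-0.2, 0.4, -0.4]
gripper_width: 42.7
```

```bash
python3 - <<'E'
from m import *
tip(559.5,-50.3,27,1.468)
f=grab('wrist','w7.png')
E
```

```text
tip [570.3 -51.4  54.9] tcp [560.1 -50.2 222.6] psi 1.468 tilt ['0.0609', '-0.0070'] w 42.7 F [-0.2  0.4 -0.4] t 7.5
  delta [  0.  -12.6  27.2] turn 0.000
```

View pics/w7.png

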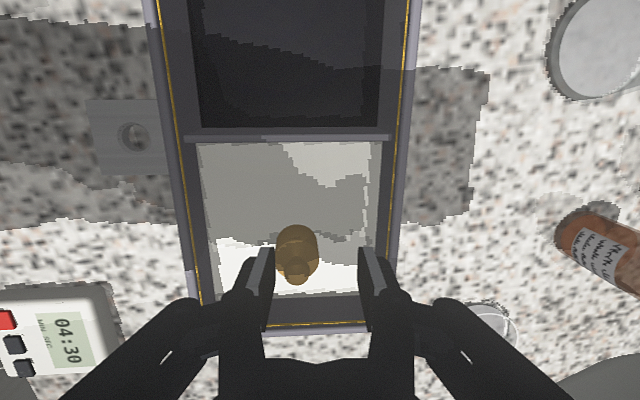

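Emit:
carry_out:
  moves:
    - {"delta_pos":[0,-10,0],"turn":0,"jaw":0}

```text
time: 7.68
ee_pos: [551.5, -49.3, 223.8]
eef_rot: [2.295, 2.071, 0.068]
contact_force: [-0.3, 0.3, -0.0]
gripper_width: 42.7
```

```bash
cat >> m.py <<'E'
def js():
    o=ctrl.get_obs();q=o['qpos'];print('q',['%.4f'%k for k in q],'v',['%.3f'%k for k in o['qvel']],'eff',o['effort'],'pitch %.4f'%(q[1]-q[2]+q[3]-np.pi/2))
E
python3 - <<'E'
from m import *
tip(559.5,-50.3,27,1.468);js()
E
```

```text
tip [562.6 -50.6  56.2] tcp [551.5 -49.3 223.8] psi 1.468 tilt ['0.0657', '-0.0074'] w 42.7 F [-0.3  0.3 -0. ] t 7.7
  delta [-0.  -5.  28.9] turn 0.000
q ['-0.0888', '0.4619', '-0.1787', '0.8641', '-0.0015', '1.5846'] v ['0.003', '-0.142', '-0.253', '-0.097', '-0.000', '0.003'] eff [ -0.  -43.2  22.3  -0.4  -0.   -0. ] pitch -0.0661
```

Emit:
carry_out:
  moves:
    - {"delta_pos":[0,0,0],"turn":0,"jaw":0}

```text
time: 7.8
ee_pos: [550.6, -49.2, 223.9]
eef_rot: [2.296, 2.071, 0.067]
contact_force: [1.4, -0.1, -0.6]
gripper_width: 42.9
```

```bash
python3 - <<'E'
from m import *
tip(559.5,-50.3,27,1.468);js()
E
```

```text
tip [561.5 -50.5  56.3] tcp [550.6 -49.2 223.9] psi 1.468 tilt ['0.0647', '-0.0074'] w 42.9 F [ 1.4 -0.1 -0.6] t 7.8
  delta [-0.  -3.9 29.1] turn 0.000
q ['-0.0888', '0.4606', '-0.1805', '0.8646', '-0.0016', '1.5845'] v ['-0.001', '0.001', '0.028', '-0.011', '-0.000', '-0.000'] eff [  0.  -44.   21.5  -0.5  -0.    0. ] pitch -0.0652
```

Emit:
carry_out:
  moves:
    - {"delta_pos":[0,-4,-20],"turn":0,"jaw":0}

```text
time: 7.92
ee_pos: [544.5, -48.6, 242.7]
eef_rot: [2.297, 2.073, 0.064]
contact_force: [0.5, -0.1, 0.1]
gripper_width: 42.8
```

```bash
python3 - <<'E'
from m import *
tip(559.5,-50.3,27,1.468);js()
E
```

```text
tip [554.9 -49.8  75. ] tcp [544.5 -48.6 242.7] psi 1.468 tilt ['0.0617', '-0.0071'] w 42.8 F [ 0.5 -0.1  0.1] t 7.9
  delta [ 0.   1.6 48.2] turn 0.000
q ['-0.0887', '0.4296', '-0.1736', '0.9054', '-0.0016', '1.5847'] v ['0.002', '-0.285', '0.071', '0.341', '-0.001', '0.001'] eff [ -0.  -41.2  21.5  -1.1  -0.   -0. ] pitch -0.0621
```

Emit:
carry_out:
  moves:
    - {"delta_pos":[0,0,-20],"turn":0,"jaw":0}

```text
time: 8.05
ee_pos: [542.8, -48.4, 263.0]
eef_rot: [2.298, 2.073, 0.063]
contact_force: [-0.1, 0.1, -0.3]
gripper_width: 42.9
```

```bash
python3 - <<'E'
from m import *
tip(559.5,-50.3,27,1.468);js()
E
```

```text
tip [553.  -49.6  95.3] tcp [542.8 -48.4 263. ] psi 1.468 tilt ['0.0608', '-0.0070'] w 42.9 F [-0.1  0.1 -0.3] t 8.1
  delta [ 0.   2.4 68.6] turn 0.000
q ['-0.0886', '0.4047', '-0.1521', '0.9527', '-0.0016', '1.5848'] v ['0.001', '-0.187', '0.176', '0.370', '0.001', '-0.000'] eff [ -0.  -41.6  21.9  -0.9  -0.   -0. ] pitch -0.0612
```

Emit:
carry_out:
  moves:
    - {"delta_pos":[0,0,20],"turn":0,"jaw":0}

```text
time: 8.18
ee_pos: [545.6, -48.7, 246.5]
eef_rot: [2.293, 2.069, 0.071]
contact_force: [0.7, -0.9, -0.9]
gripper_width: 42.9
```

```bash
python3 - <<'E'
from m import *
tip(559.5,-50.3,27,1.468);js()
E
```

```text
tip [557.2 -50.   78.9] tcp [545.6 -48.7 246.5] psi 1.468 tilt ['0.0689', '-0.0078'] w 42.9 F [ 0.7 -0.9 -0.9] t 8.2
  delta [-0.  -1.3 52. ] turn 0.000
q ['-0.0887', '0.4244', '-0.1706', '0.9064', '-0.0016', '1.5847'] v ['0.000', '0.222', '-0.226', '-0.381', '0.001', '-0.001'] eff [  0.  -45.1  22.9   0.5  -0.    0. ] pitch -0.0694
```

Emit:
carry_out:
  moves:
    - {"delta_pos":[0,0,-10],"turn":0,"jaw":0}
    - {"delta_pos":[0,0,-10],"turn":0,"jaw":0}
    - {"delta_pos":[0,0,-10],"turn":0,"jaw":0}
    - {"delta_pos":[0,0,-10],"turn":0,"jaw":0}
    - {"delta_pos":[0,0,-10],"turn":0,"jaw":0}
    - {"delta_pos":[0,0,-10],"turn":0,"jaw":0}

```text
time: 8.93
ee_pos: [540.8, -48.2, 311.5]
eef_rot: [2.293, 2.069, 0.071]
contact_force: [0.4, -0.3, -1.0]
gripper_width: 42.6
```

```bash
python3 - <<'E'
from m import *
tip(559.5,-50.3,27,1.468);js()
E
```

```text
tip [552.4 -49.5 143.9] tcp [540.8 -48.2 311.5] psi 1.468 tilt ['0.0686', '-0.0077'] w 42.6 F [ 0.4 -0.3 -1. ] t 8.9
  delta [ -0.   -0.9 117.1] turn 0.000
q ['-0.0884', '0.3524', '-0.0926', '1.0567', '-0.0016', '1.5849'] v ['0.002', '-0.086', '0.118', '0.201', '-0.001', '0.000'] eff [ -0.  -41.1  23.8  -0.8  -0.   -0. ] pitch -0.0691
```

Emit:
carry_out:
  moves:
    - {"delta_pos":[0,0,6],"turn":0,"jaw":0}
    - {"delta_pos":[0,0,6],"turn":0,"jaw":0}
    - {"delta_pos":[0,0,6],"turn":0,"jaw":0}
    - {"delta_pos":[0,0,6],"turn":0,"jaw":0}
    - {"delta_pos":[0,0,6],"turn":0,"jaw":0}
    - {"delta_pos":[0,0,6],"turn":0,"jaw":0}

```text
time: 9.68
ee_pos: [543.2, -48.5, 272.4]
eef_rot: [2.294, 2.07, 0.069]
contact_force: [0.3, 0.1, -0.2]
gripper_width: 42.7
```

```bash
python3 - <<'E'
from m import *
tip(559.5,-50.3,27,1.468);js()
E
```

```text
tip [554.4 -49.7 104.8] tcp [543.2 -48.5 272.4] psi 1.468 tilt ['0.0671', '-0.0076'] w 42.7 F [ 0.3  0.1 -0.2] t 9.7
  delta [-0.  -0.2 78. ] turn 0.000
q ['-0.0886', '0.3933', '-0.1425', '0.9675', '-0.0016', '1.5848'] v ['-0.001', '0.060', '-0.063', '-0.121', '-0.000', '-0.000'] eff [  0.  -42.5  23.1  -0.3  -0.    0. ] pitch -0.0676
```

Emit:
carry_out:
  moves:
    - {"delta_pos":[0,0,-60],"turn":0,"jaw":0}
    - {"delta_pos":[0,0,-60],"turn":0,"jaw":0}

```text
time: 9.93
ee_pos: [533.6, -47.4, 387.0]
eef_rot: [2.303, 2.078, 0.053]
contact_force: [0.8, 0.3, 0.9]
gripper_width: 42.4
```

```bash
python3 - <<'E'
from m import *
tip(559.5,-50.3,27,1.468);js()
E
```

```text
tip [542.2 -48.4 219.2] tcp [533.6 -47.4 387. ] psi 1.468 tilt ['0.0511', '-0.0061'] w 42.4 F [0.8 0.3 0.9] t 9.9
  delta [  0.1   7.5 192.8] turn 0.000
q ['-0.0882', '0.2959', '0.0320', '1.2554', '-0.0016', '1.5852'] v ['0.002', '-0.312', '0.769', '1.161', '0.001', '0.001'] eff [ -0.  -39.   22.5  -1.5  -0.   -0. ] pitch -0.0514
```

Emit:
carry_out:
  moves:
    - {"delta_pos":[0,0,0],"turn":0,"jaw":0}

```text
time: 10.05
ee_pos: [534.9, -47.5, 392.1]
eef_rot: [2.298, 2.073, 0.063]
contact_force: [0.2, -1.1, 0.5]
gripper_width: 42.5
```

```bash
python3 - <<'E'
from m import *
tip(559.5,-50.3,27,1.468);js()
E
```

```text
tip [545.2 -48.7 224.4] tcp [534.9 -47.5 392.1] psi 1.468 tilt ['0.0614', '-0.0070'] w 42.5 F [ 0.2 -1.1  0.5] t 10.1
  delta [  0.    2.1 197.9] turn 0.000
q ['-0.0882', '0.2914', '0.0388', '1.2564', '-0.0016', '1.5852'] v ['-0.001', '0.053', '-0.086', '-0.025', '0.001', '0.000'] eff [  0.  -41.1  26.2   0.2  -0.    0. ] pitch -0.0618
```

Emit:
carry_out:
  moves:
    - {"delta_pos":[0,40,0],"turn":0,"jaw":0}

```text
time: 10.18
ee_pos: [572.7, -51.4, 393.8]
eef_rot: [2.3, 2.075, 0.06]
contact_force: [-0.1, -0.6, 0.8]
gripper_width: 42.5
```

```bash
python3 - <<'E'
from m import *
tip(559.5,-50.3,27,1.468);js()
E
```

```text
tip [582.4 -52.5 226.1] tcp [572.7 -51.4 393.8] psi 1.468 tilt ['0.0578', '-0.0067'] w 42.5 F [-0.1 -0.6  0.8] t 10.2
  delta [  0.  -34.6 197.4] turn 0.000
q ['-0.0892', '0.3682', '0.1523', '1.2967', '-0.0015', '1.5841'] v ['-0.008', '0.642', '1.076', '0.293', '-0.001', '-0.008'] eff [  0.  -47.8  22.3  -0.3  -0.    0. ] pitch -0.0582
```

Emit:
carry_out:
  moves:
    - {"delta_pos":[0,0,0],"turn":0,"jaw":0}

```text
time: 10.3
ee_pos: [574.4, -51.6, 392.4]
eef_rot: [2.299, 2.075, 0.06]
contact_force: [-0.5, -0.5, 0.0]
gripper_width: 42.7
```

```bash
python3 - <<'E'
from m import *
tip(559.5,-50.3,27,1.468);js()
E
```

```text
tip [584.2 -52.7 224.7] tcp [574.4 -51.6 392.4] psi 1.468 tilt ['0.0581', '-0.0068'] w 42.7 F [-0.5 -0.5  0. ] t 10.3
  delta [  0.1 -36.3 195.9] turn 0.000
q ['-0.0893', '0.3719', '0.1543', '1.2946', '-0.0016', '1.5841'] v ['0.000', '-0.041', '-0.100', '0.036', '0.001', '-0.001'] eff [ -0.  -43.9  26.9  -0.7  -0.   -0. ] pitch -0.0585
```

Emit:
carry_out:
  moves:
    - {"delta_pos":[0,0,-60],"turn":0,"jaw":0}
    - {"delta_pos":[0,0,-40],"turn":0,"jaw":0}
    - {"delta_pos":[0,0,-24],"turn":0,"jaw":0}
    - {"delta_pos":[0,0,-12],"turn":0,"jaw":0}
    - {"delta_pos":[0,0,-6],"turn":0,"jaw":0}
    - {"delta_pos":[0,0,-3],"turn":0,"jaw":0}

```text
time: 11.05
ee_pos: [564.1, -50.4, 529.2]
eef_rot: [2.313, 2.087, 0.034]
contact_force: [0.3, -0.5, -0.7]
gripper_width: 42.4
```

```bash
python3 - <<'E'
from m import *
tip(559.5,-50.3,27,1.468);js()
E
```

```text
tip [569.7 -51.2 361.3] tcp [564.1 -50.4 529.2] psi 1.468 tilt ['0.0333', '-0.0045'] w 42.4 F [ 0.3 -0.5 -0.7] t 11.1
  delta [  0.2 -21.4 333.8] turn 0.000
q ['-0.0888', '0.3547', '0.4811', '1.6637', '-0.0016', '1.5846'] v ['0.002', '0.012', '0.056', '0.065', '-0.001', '0.001'] eff [  0.  -43.7  26.   -0.3  -0.   -0. ] pitch -0.0335
```

Emit:
carry_out:
  moves:
    - {"delta_pos":[0,-5,5],"turn":0,"jaw":0}
    - {"delta_pos":[0,-10,10],"turn":0,"jaw":0}
    - {"delta_pos":[0,-10,14],"turn":0,"jaw":0}
    - {"delta_pos":[0,-5,14],"turn":0,"jaw":0}
    - {"delta_pos":[0,0,14],"turn":0,"jaw":0}
    - {"delta_pos":[0,0,14],"turn":0,"jaw":0}
    - {"delta_pos":[0,0,14],"turn":0,"jaw":0}
    - {"delta_pos":[0,0,14],"turn":0,"jaw":0}

```text
time: 12.05
ee_pos: [533.7, -47.4, 418.1]
eef_rot: [2.319, 2.093, 0.022]
contact_force: [0.6, 0.7, 1.1]
gripper_width: 42.7
```

```bash
python3 - <<'E'
from m import *
tip(559.5,-50.3,27,1.468);js()
E
```

```text
tip [537.4 -48.  250.1] tcp [533.7 -47.4 418.1] psi 1.468 tilt ['0.0224', '-0.0035'] w 42.7 F [0.6 0.7 1.1] t 12.1
  delta [  0.2  17.1 223.6] turn 0.000
q ['-0.0883', '0.2966', '0.1147', '1.3663', '-0.0015', '1.5851'] v ['0.001', '0.042', '-0.257', '-0.295', '0.000', '0.000'] eff [  0.  -40.7  26.1   0.3  -0.    0. ] pitch -0.0226
```

Emit:
carry_out:
  moves:
    - {"delta_pos":[0,2,14],"turn":0,"jaw":0}
    - {"delta_pos":[0,3,14],"turn":0,"jaw":0}
    - {"delta_pos":[0,3,14],"turn":0,"jaw":0}
    - {"delta_pos":[0,3,14],"turn":0,"jaw":0}
    - {"delta_pos":[0,3,14],"turn":0,"jaw":0}
    - {"delta_pos":[0,3,14],"turn":0,"jaw":0}
    - {"delta_pos":[0,0,14],"turn":0,"jaw":0}
    - {"delta_pos":[0,0,10],"turn":0,"jaw":0}
    - {"delta_pos":[0,0,5],"turn":0,"jaw":0}
    - {"delta_pos":[0,0,3],"turn":0,"jaw":0}

```text
time: 13.3
ee_pos: [554.6, -49.7, 293.0]
eef_rot: [2.32, 2.094, 0.02]
contact_force: [0.6, -0.3, 0.4]
gripper_width: 42.4
```

```bash
python3 - <<'E'
from m import *
tip(559.5,-50.3,27,1.468);js()
E
```

```text
tip [558.1 -50.3 125.1] tcp [554.6 -49.7 293. ] psi 1.468 tilt ['0.0206', '-0.0034'] w 42.4 F [ 0.6 -0.3  0.4] t 13.3
  delta [ 0.3 -0.6 98.1] turn 0.000
q ['-0.0891', '0.4138', '-0.0499', '1.0863', '-0.0016', '1.5843'] v ['-0.002', '0.023', '-0.036', '-0.059', '-0.000', '-0.002'] eff [ -0.  -43.5  23.4  -0.1  -0.    0. ] pitch -0.0209
```

Emit:
carry_out:
  moves:
    - {"delta_pos":[0,0,6],"turn":0,"jaw":0}
    - {"delta_pos":[0,0,12],"turn":0,"jaw":0}
    - {"delta_pos":[0,-1,14],"turn":0,"jaw":0}
    - {"delta_pos":[0,0,14],"turn":0,"jaw":0}
    - {"delta_pos":[0,0,14],"turn":0,"jaw":0}
    - {"delta_pos":[0,0,12],"turn":0,"jaw":0}
    - {"delta_pos":[0,0,10],"turn":0,"jaw":0}
    - {"delta_pos":[0,0,6],"turn":0,"jaw":0}
    - {"delta_pos":[0,0,3],"turn":0,"jaw":0}

```text
time: 14.42
ee_pos: [555.7, -49.9, 195.7]
eef_rot: [2.32, 2.093, 0.021]
contact_force: [0.7, -0.0, -0.9]
gripper_width: 42.7
```

```bash
python3 - <<'E'
from m import *
tip(559.5,-50.3,27,1.468);js()
f=grab('wrist','w8.png')
E
```

```text
tip [559.2 -50.5  27.8] tcp [555.7 -49.9 195.7] psi 1.468 tilt ['0.0211', '-0.0034'] w 42.7 F [ 0.7 -0.  -0.9] t 14.4
  delta [0.2 0.2 0.8] turn 0.000
q ['-0.0893', '0.5198', '-0.1660', '0.8637', '-0.0015', '1.5841'] v ['0.000', '0.033', '-0.019', '-0.057', '-0.001', '0.001'] eff [ -0.  -45.3  20.4  -0.1  -0.    0. ] pitch -0.0213
```

View pics/w8.png

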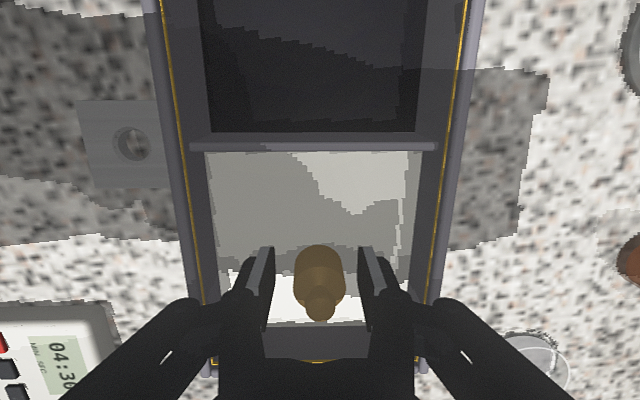

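Emit:
carry_out:
  moves:
    - {"delta_pos":[0,0,-3],"turn":0,"jaw":0.3}
    - {"delta_pos":[0,0,0],"turn":0,"jaw":1}
    - {"delta_pos":[0,0,0],"turn":0,"jaw":1}
    - {"delta_pos":[0,0,0],"turn":0,"jaw":1}
  squeeze: 40

```text
time: 14.98
ee_pos: [556.0, -50.0, 199.9]
eef_rot: [2.319, 2.092, 0.023]
contact_force: [0.1, -0.1, -0.6]
gripper_width: 23.7
```

```bash
python3 - <<'E'
from m import *
tip(559.5,-50.3,27,1.468);js()
f=grab('wrist','w9.png')
E
```

```text
tip [559.9 -50.6  32. ] tcp [556.  -50.  199.9] psi 1.468 tilt ['0.0230', '-0.0035'] w 23.7 F [ 0.1 -0.1 -0.6] t 15.0
  delta [ 0.2 -0.5  5. ] turn 0.000
q ['-0.0893', '0.5143', '-0.1622', '0.8710', '-0.0015', '1.5840'] v ['-0.001', '-0.003', '0.000', '0.000', '-0.001', '-0.001'] eff [ -0.  -46.   21.   -0.2  -0.   -0. ] pitch -0.0233
```

View pics/w9.png

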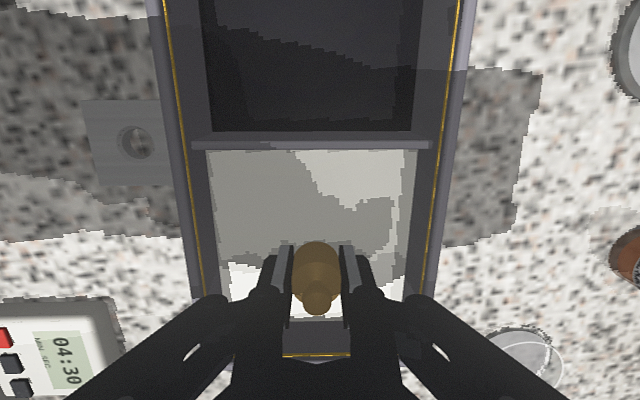

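Emit:
carry_out:
  moves:
    - {"delta_pos":[0,0,-10],"turn":0,"jaw":1}
    - {"delta_pos":[0,0,-20],"turn":0,"jaw":1}
    - {"delta_pos":[0,0,-20],"turn":0,"jaw":1}
    - {"delta_pos":[10,0,-10],"turn":0,"jaw":1}
    - {"delta_pos":[25,0,-5],"turn":0,"jaw":1}
    - {"delta_pos":[35,0,0],"turn":0,"jaw":1}
    - {"delta_pos":[35,0,0],"turn":0,"jaw":1}
    - {"delta_pos":[20,0,0],"turn":0,"jaw":1}
    - {"delta_pos":[10,0,0],"turn":0,"jaw":1}
    - {"delta_pos":[5,0,0],"turn":0,"jaw":1}

```text
time: 16.27
ee_pos: [569.0, 95.2, 269.0]
eef_rot: [2.32, 2.091, 0.023]
contact_force: [0.0, -0.4, -0.8]
gripper_width: 23.4
```

```bash
python3 - <<'E'
from m import *
tip(572.2,89.5,9,1.468,L=178)
f=grab('wrist','w10.png');print('case',rect(f,45,56,(480,650,-130,150)))
E
```

```text
tip [573.1  94.6  91. ] tcp [569.   95.2 269. ] psi 1.467 tilt ['0.0232', '-0.0033'] w 23.4 F [ 0.  -0.4 -0.8] t 16.3
  delta [-5.1 -2.3 82. ] turn -0.001
case (((570.5768432617188, 80.77851867675781), (88.14540100097656, 112.36991882324219), 83.83094787597656), array([[510. ,  43. ],
       [621.7,  30.9],
       [631.2, 118.6],
       [519.5, 130.6]], dtype=float32), np.float64(51.10237040353272))
```

View pics/w10.png

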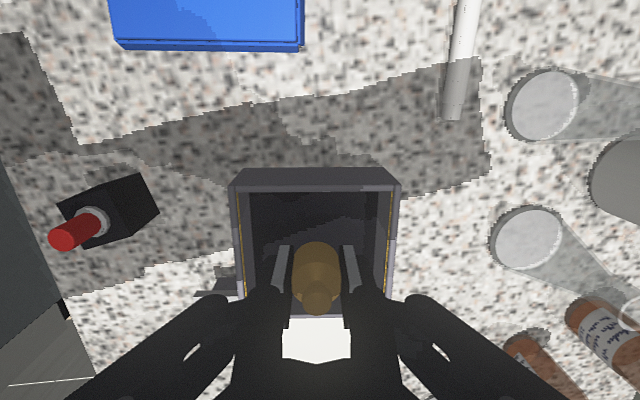

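Emit:
carry_out:
  moves:
    - {"delta_pos":[-3,-1,6],"turn":0,"jaw":1}
    - {"delta_pos":[-2,-1,12],"turn":0,"jaw":1}
    - {"delta_pos":[0,0,13],"turn":0,"jaw":1}
    - {"delta_pos":[0,0,13],"turn":0,"jaw":1}
    - {"delta_pos":[0,0,12],"turn":0,"jaw":1}
    - {"delta_pos":[0,0,10],"turn":0,"jaw":1}
    - {"delta_pos":[0,0,7],"turn":0,"jaw":1}
    - {"delta_pos":[0,0,4],"turn":0,"jaw":1}

```text
time: 17.32
ee_pos: [567.6, 87.2, 185.3]
eef_rot: [2.326, 2.087, 0.019]
contact_force: [-6.0, -1.5, 29.6]
gripper_width: 23.3
```

```bash
python3 - <<'E'
from m import *
tip(572.2,89.5,9,1.468,L=178)
E
```

```text
tip [571.2  86.4   7.4] tcp [567.6  87.2 185.3] psi 1.463 tilt ['0.0203', '-0.0041'] w 23.3 F [-6.  -1.5 29.6] t 17.3
  delta [ 3.1  0.7 -1.6] turn -0.005
```

Emit:
carry_out:
  moves:
    - {"delta_pos":[0,0,-1],"turn":0,"jaw":0.4}
    - {"delta_pos":[0,0,0],"turn":0,"jaw":0}
    - {"delta_pos":[0,0,0],"turn":0,"jaw":0}
    - {"delta_pos":[0,0,0],"turn":0,"jaw":0}

```text
time: 17.82
ee_pos: [568.5, 87.5, 187.8]
eef_rot: [2.324, 2.086, 0.024]
contact_force: [0.7, -0.8, 0.4]
gripper_width: 42.6
```

Emit:
carry_out:
  moves:
    - {"delta_pos":[0,0,-15],"turn":0,"jaw":0}
    - {"delta_pos":[0,0,-30],"turn":0,"jaw":0}
    - {"delta_pos":[0,0,-30],"turn":0,"jaw":0}
    - {"delta_pos":[0,0,-20],"turn":0,"jaw":0}
    - {"delta_pos":[0,0,-10],"turn":0,"jaw":0}
    - {"delta_pos":[0,0,-5],"turn":0,"jaw":0}

```text
time: 18.58
ee_pos: [565.7, 87.9, 305.4]
eef_rot: [2.323, 2.085, 0.027]
contact_force: [0.7, 0.1, 0.2]
gripper_width: 42.6
```

```bash
python3 - <<'E'
from m import *
tip(489.5,-257,4,1.468)
f=grab('wrist','w11.png');report(f,['brass'],300)
E
```

```text
tip [570.1  87.4 137.5] tcp [565.7  87.9 305.4] psi 1.463 tilt ['0.0263', '-0.0031'] w 42.6 F [0.7 0.1 0.2] t 18.6
  delta [-351.   -46.6  132.4] turn -0.005
brass [313.4 197.9] [299 181  30  34 815] med [570.1  89.5  31. ] lo [558.9  76.3  11. ] hi [580.9  97.3  45.3]
brass [597.9 309.9] [580 289  35  37 743] med [804.2 -32.3  59.4] lo [797.1 -47.9  47.8] hi [821.6 -26.1  69.1]
brass [512.4 323.3] [489 307  43  39 743] med [752.2 -65.6  30. ] lo [741.8 -77.2  10.1] hi [764.2 -63.6  51.9]
```

View pics/w11.png

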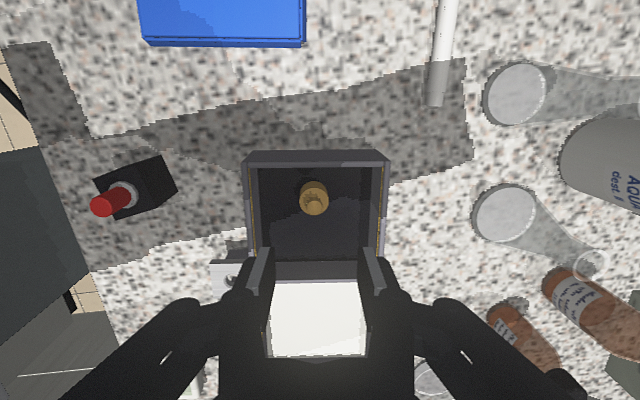

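Emit:
carry_out:
  moves:
    - {"delta_pos":[-15,-3,0],"turn":0,"jaw":0}
    - {"delta_pos":[-35,-6,0],"turn":0,"jaw":0}
    - {"delta_pos":[-50,-7,0],"turn":0,"jaw":0}
    - {"delta_pos":[-55,-7,0],"turn":0,"jaw":0}
    - {"delta_pos":[-55,-7,0],"turn":0,"jaw":0}
    - {"delta_pos":[-50,-7,0],"turn":0,"jaw":0}
    - {"delta_pos":[-40,-5,0],"turn":0,"jaw":0}
    - {"delta_pos":[-25,-3,0],"turn":0,"jaw":0}
    - {"delta_pos":[-12,-2,0],"turn":0,"jaw":0}
    - {"delta_pos":[-6,0,0],"turn":0,"jaw":0}

```text
time: 19.88
ee_pos: [472.1, -262.6, 295.5]
eef_rot: [2.336, 2.091, 0.01]
contact_force: [0.2, 0.3, 1.2]
gripper_width: 42.6
```

```bash
cat >> m.py <<'E'
def weights(f,amin=100):
    P=cloud(f);n,l,s,c=cv2.connectedComponentsWithStats(masks(f)['brass'].astype(np.uint8))
    for i in range(1,n):
        if s[i][4]<amin: continue
        p=P[l==i];p=p[np.isfinite(p[:,0])]
        if len(p)<10: continue
        med=np.median(p,0)
        if not(350<med[0]<680 and -400<med[1]<150 and med[2]<80): continue
        (x,y),r=cv2.minEnclosingCircle(p[:,:2].astype(np.float32))
        if r<20: print('weight px',c[i],'area',s[i][4],'xy %.1f %.1f r %.1f'%(x,y,r),'z',np.percentile(p[:,2],[1,50,99]))
E
python3 - <<'E'
from m import *
tip(489.5,-257,4,1.468)
f=grab('wrist','w12.png');weights(f)
E
```

```text
tip [ 473.6 -262.7  127.6] tcp [ 472.1 -262.6  295.5] psi 1.461 tilt ['0.0090', '-0.0006'] w 42.6 F [0.2 0.3 1.2] t 19.9
  delta [  7.3  14.  123.7] turn -0.007
weight px [416.5 180.5] area 319 xy 560.6 -259.0 r 8.6 z [ 4.  16.  26.1]
weight px [334.6 188. ] area 712 xy 491.4 -255.7 r 13.5 z [ 5.8 23.2 38. ]
weight px [257.5 206.1] area 264 xy 422.2 -265.4 r 8.4 z [10.5 16.1 26.3]
```

View pics/w12.png

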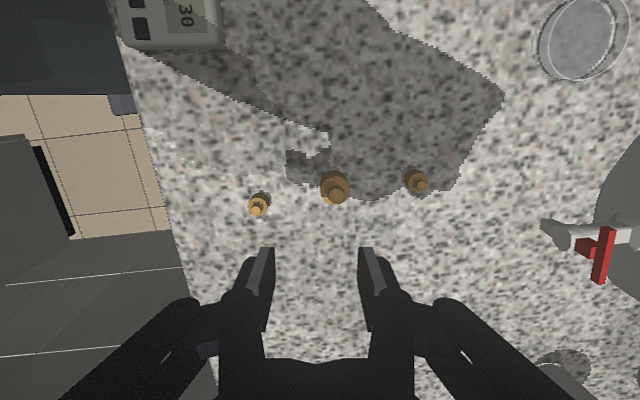

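Emit:
carry_out:
  moves:
    - {"delta_pos":[3,5,6],"turn":-0.007,"jaw":0}
    - {"delta_pos":[3,6,12],"turn":0,"jaw":0}
    - {"delta_pos":[2,5,14],"turn":0,"jaw":0}
    - {"delta_pos":[0,0,14],"turn":0,"jaw":0}
    - {"delta_pos":[0,0,14],"turn":0,"jaw":0}
    - {"delta_pos":[0,0,14],"turn":0,"jaw":0}
    - {"delta_pos":[0,0,12],"turn":0,"jaw":0}
    - {"delta_pos":[0,0,6],"turn":0,"jaw":0}
    - {"delta_pos":[0,0,3],"turn":0,"jaw":0}

```text
time: 21.05
ee_pos: [491.6, -252.9, 192.5]
eef_rot: [2.324, 2.108, 0.008]
contact_force: [0.0, -1.1, 0.3]
gripper_width: 42.6
```

```bash
python3 - <<'E'
from m import *
tip(490.8,-256,6,1.468)
E
```

```text
tip [ 492.7 -252.7   24.5] tcp [ 491.6 -252.9  192.5] psi 1.473 tilt ['0.0064', '0.0009'] w 42.6 F [ 0.  -1.1  0.3] t 21.1
  delta [-3.5 -1.6 18.5] turn 0.005
```

Emit:
carry_out:
  moves:
    - {"delta_pos":[-3,-1.5,6],"turn":0.005,"jaw":0}
    - {"delta_pos":[0,0,6],"turn":0,"jaw":0}
    - {"delta_pos":[0,0,4],"turn":0,"jaw":0}
    - {"delta_pos":[0,0,0],"turn":0,"jaw":0.3}
    - {"delta_pos":[0,0,0],"turn":0,"jaw":1}
    - {"delta_pos":[0,0,0],"turn":0,"jaw":1}
    - {"delta_pos":[0,0,0],"turn":0,"jaw":1}
  squeeze: 40

```text
time: 21.92
ee_pos: [490.3, -256.3, 176.5]
eef_rot: [2.329, 2.1, 0.01]
contact_force: [0.1, 0.4, -0.8]
gripper_width: 23.4
```

```bash
python3 - <<'E'
from m import *
tip(490.8,-256,6,1.468)
f=grab('wrist','w13.png')
E
```

```text
tip [ 491.8 -256.4    8.5] tcp [ 490.3 -256.3  176.5] psi 1.468 tilt ['0.0087', '-0.0003'] w 23.4 F [ 0.1  0.4 -0.8] t 21.9
  delta [ 0.3 -1.   2.5] turn -0.000
```

View pics/w13.png

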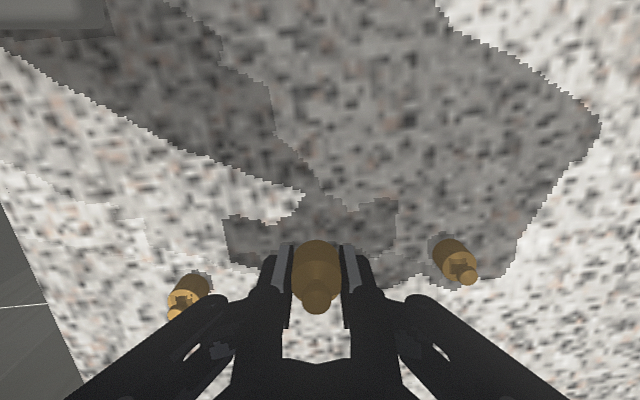

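Emit:
carry_out:
  moves:
    - {"delta_pos":[0,0,-15],"turn":0,"jaw":1}
    - {"delta_pos":[0,0,-30],"turn":0,"jaw":1}
    - {"delta_pos":[5,0,-30],"turn":0,"jaw":1}
    - {"delta_pos":[20,4,-20],"turn":0,"jaw":1}
    - {"delta_pos":[40,8,-10],"turn":0,"jaw":1}
    - {"delta_pos":[50,8,-5],"turn":0,"jaw":1}
    - {"delta_pos":[50,8,0],"turn":0,"jaw":1}
    - {"delta_pos":[50,8,0],"turn":0,"jaw":1}
    - {"delta_pos":[40,5,0],"turn":0,"jaw":1}
    - {"delta_pos":[20,2,0],"turn":0,"jaw":1}

```text
time: 23.22
ee_pos: [563.6, 18.7, 302.0]
eef_rot: [2.327, 2.087, 0.023]
contact_force: [-0.0, -0.3, -2.0]
gripper_width: 23.6
```

Emit:
carry_out:
  moves:
    - {"delta_pos":[8,0,0],"turn":0,"jaw":1}
    - {"delta_pos":[4,0,0],"turn":0,"jaw":1}

```text
time: 23.48
ee_pos: [564.9, 32.1, 303.6]
eef_rot: [2.324, 2.089, 0.024]
contact_force: [0.2, -0.9, -0.9]
gripper_width: 23.3
```

```bash
python3 - <<'E'
from m import *
tip(567.8,47.7,9,1.468,L=176.5)
f=grab('wrist','w14.png');weights(f)
E
```

```text
tip [568.9  31.7 127.1] tcp [564.9  32.1 303.6] psi 1.464 tilt ['0.0228', '-0.0021'] w 23.3 F [ 0.2 -0.9 -0.9] t 23.5
  delta [ 15.7  -5.5 118. ] turn -0.004
weight px [308.2 134.5] area 854 xy 569.7 83.3 r 14.3 z [ 9.1 31.2 46. ]
```

View pics/w14.png

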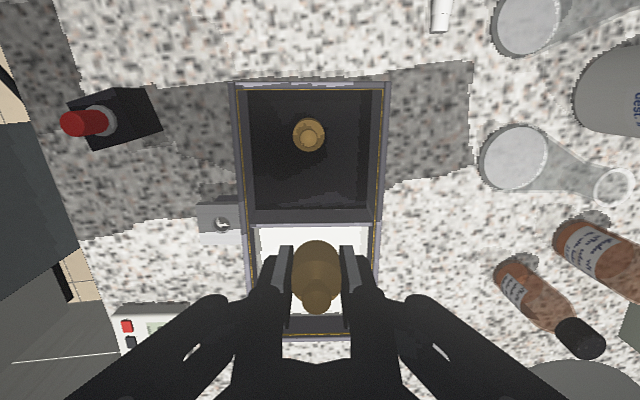

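Emit:
carry_out:
  moves:
    - {"delta_pos":[6,-2,6],"turn":-0.004,"jaw":1}
    - {"delta_pos":[6,-2,12],"turn":0,"jaw":1}
    - {"delta_pos":[3,-1,15],"turn":0,"jaw":1}
    - {"delta_pos":[0,0,15],"turn":0,"jaw":1}
    - {"delta_pos":[0,0,15],"turn":0,"jaw":1}
    - {"delta_pos":[0,0,15],"turn":0,"jaw":1}
    - {"delta_pos":[0,0,12],"turn":0,"jaw":1}
    - {"delta_pos":[0,0,7],"turn":0,"jaw":1}
    - {"delta_pos":[0,0,3],"turn":0,"jaw":1}

```text
time: 24.65
ee_pos: [562.6, 45.6, 194.7]
eef_rot: [2.326, 2.09, 0.019]
contact_force: [-0.1, -0.2, -0.9]
gripper_width: 23.7
```

```bash
python3 - <<'E'
from m import *
tip(567.8,47.7,9,1.468,L=176.5)
E
```

```text
tip [566.   45.1  18.2] tcp [562.6  45.6 194.7] psi 1.464 tilt ['0.0190', '-0.0028'] w 23.7 F [-0.1 -0.2 -0.9] t 24.6
  delta [2.8 1.4 9.3] turn -0.004
```

Emit:
carry_out:
  moves:
    - {"delta_pos":[2,1,4],"turn":0,"jaw":1}
    - {"delta_pos":[0,0,3],"turn":0,"jaw":1}
    - {"delta_pos":[0,0,2],"turn":0,"jaw":1}
    - {"delta_pos":[0,0,0],"turn":0,"jaw":1}

```text
time: 25.15
ee_pos: [564.8, 47.7, 186.3]
eef_rot: [2.324, 2.089, 0.022]
contact_force: [-0.2, 1.0, -1.7]
gripper_width: 23.8
```

```bash
python3 - <<'E'
from m import *
tip(567.8,47.7,9,1.468,L=176.5)
E
```

```text
tip [568.6  47.3   9.8] tcp [564.8  47.7 186.3] psi 1.464 tilt ['0.0216', '-0.0025'] w 23.8 F [-0.2  1.  -1.7] t 25.1
  delta [ 0.3 -0.9  0.8] turn -0.004
```

Emit:
carry_out:
  moves:
    - {"delta_pos":[0,0,1.5],"turn":0,"jaw":0.4}
    - {"delta_pos":[0,0,0],"turn":0,"jaw":0}
    - {"delta_pos":[0,0,0],"turn":0,"jaw":0}
    - {"delta_pos":[0,0,0],"turn":0,"jaw":0}
    - {"delta_pos":[0,0,-15],"turn":0,"jaw":0}
    - {"delta_pos":[0,0,-30],"turn":0,"jaw":0}
    - {"delta_pos":[0,0,-30],"turn":0,"jaw":0}
    - {"delta_pos":[-5,0,-20],"turn":0,"jaw":0}
    - {"delta_pos":[-15,0,-10],"turn":0,"jaw":0}
    - {"delta_pos":[-30,0,0],"turn":0,"jaw":0}

```text
time: 26.4
ee_pos: [557.6, -1.9, 298.8]
eef_rot: [2.317, 2.091, 0.03]
contact_force: [0.4, -0.4, -0.6]
gripper_width: 42.6
```

```bash
python3 - <<'E'
from m import *
tip(560.6,-259,4,1.468)
f=grab('wrist','w15.png');weights(f)
E
```

```text
tip [562.3  -2.3 130.9] tcp [557.6  -1.9 298.8] psi 1.468 tilt ['0.0279', '-0.0024'] w 42.6 F [ 0.4 -0.4 -0.6] t 26.4
  delta [-255.6   21.1  127.4] turn 0.000
weight px [311.3  88.4] area 977 xy 570.7 85.0 r 13.4 z [ 8.7 31.5 45.9]
weight px [313.7 139.2] area 887 xy 568.4 45.4 r 14.5 z [ 9.  31.2 45.8]
```

View pics/w15.png

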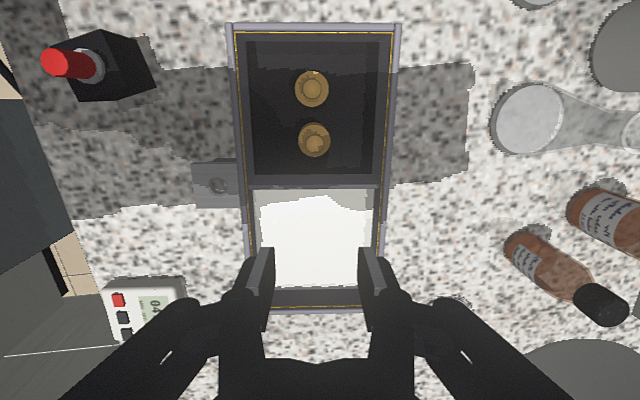

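Emit:
carry_out:
  moves:
    - {"delta_pos":[-40,3,0],"turn":0,"jaw":0}
    - {"delta_pos":[-50,4,0],"turn":0,"jaw":0}
    - {"delta_pos":[-50,4,0],"turn":0,"jaw":0}
    - {"delta_pos":[-40,3,0],"turn":0,"jaw":0}
    - {"delta_pos":[-30,3,0],"turn":0,"jaw":0}
    - {"delta_pos":[-16,2,0],"turn":0,"jaw":0}
    - {"delta_pos":[-8,1,0],"turn":0,"jaw":0}
    - {"delta_pos":[-4,0,0],"turn":0,"jaw":0}

```text
time: 27.45
ee_pos: [547.8, -255.5, 299.8]
eef_rot: [2.326, 2.082, 0.023]
contact_force: [0.1, -0.2, -0.2]
gripper_width: 43.0
```

```bash
python3 - <<'E'
from m import *
tip(560.6,-259,4,1.468)
f=grab('wrist','w16.png');weights(f)
E
```

```text
tip [ 551.8 -256.3  131.9] tcp [ 547.8 -255.5  299.8] psi 1.460 tilt ['0.0240', '-0.0048'] w 43.0 F [ 0.1 -0.2 -0.2] t 27.4
  delta [ -1.5   5.9 128.1] turn -0.008
weight px [324.4 196. ] area 283 xy 562.1 -259.6 r 9.8 z [ 4.4 16.1 26.2]
weight px [170.3 221.3] area 273 xy 422.7 -265.1 r 8.3 z [ 3.5 16.2 26. ]
```

View pics/w16.png

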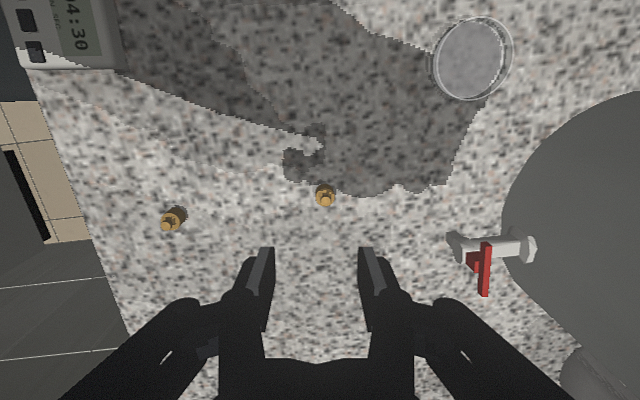

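Emit:
carry_out:
  moves:
    - {"delta_pos":[-1,3,6],"turn":-0.008,"jaw":0}
    - {"delta_pos":[-1,3,12],"turn":0,"jaw":0}
    - {"delta_pos":[0,0,15],"turn":0,"jaw":0}
    - {"delta_pos":[0,0,15],"turn":0,"jaw":0}
    - {"delta_pos":[0,0,15],"turn":0,"jaw":0}
    - {"delta_pos":[0,0,15],"turn":0,"jaw":0}
    - {"delta_pos":[0,0,12],"turn":0,"jaw":0}
    - {"delta_pos":[0,0,8],"turn":0,"jaw":0}
    - {"delta_pos":[0,0,4],"turn":0,"jaw":0}

```text
time: 28.62
ee_pos: [556.4, -255.8, 189.2]
eef_rot: [2.315, 2.099, 0.021]
contact_force: [0.2, -0.1, 0.3]
gripper_width: 42.9
```

```bash
python3 - <<'E'
from m import *
tip(561,-259.2,7.5,1.468)
E
```

```text
tip [ 559.9 -256.3   21.2] tcp [ 556.4 -255.8  189.2] psi 1.473 tilt ['0.0208', '-0.0030'] w 42.9 F [ 0.2 -0.1  0.3] t 28.6
  delta [-2.8  1.1 13.7] turn 0.005
```

Emit:
carry_out:
  moves:
    - {"delta_pos":[-3,1,5],"turn":0.005,"jaw":0}
    - {"delta_pos":[0,0,4],"turn":0,"jaw":0}
    - {"delta_pos":[0,0,3],"turn":0,"jaw":0}
    - {"delta_pos":[0,0,0],"turn":0,"jaw":0}

```text
time: 29.12
ee_pos: [557.9, -259.5, 177.3]
eef_rot: [2.32, 2.091, 0.022]
contact_force: [-0.6, -0.0, 0.4]
gripper_width: 42.5
```

```bash
python3 - <<'E'
from m import *
tip(561,-259.2,7.5,1.468)
f=grab('wrist','w17.png')
E
```

```text
tip [ 561.7 -260.2    9.4] tcp [ 557.9 -259.5  177.3] psi 1.467 tilt ['0.0227', '-0.0040'] w 42.5 F [-0.6 -0.   0.4] t 29.1
  delta [ 0.9 -0.9  1.8] turn -0.001
```

View pics/w17.png

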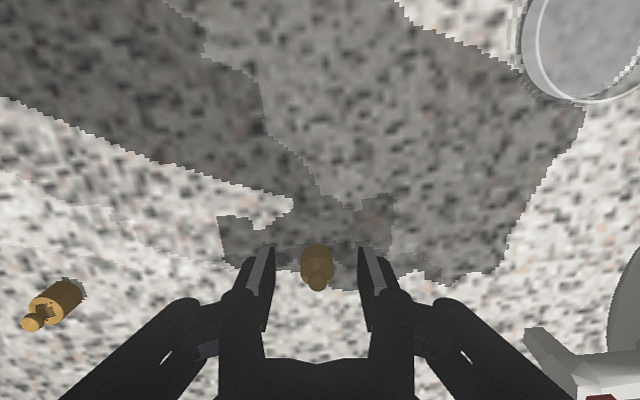

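Emit:
carry_out:
  moves:
    - {"delta_pos":[1,0,1.5],"turn":0,"jaw":0.3}
    - {"delta_pos":[0,0,0],"turn":0,"jaw":1}
    - {"delta_pos":[0,0,0],"turn":0,"jaw":1}
    - {"delta_pos":[0,0,0],"turn":0,"jaw":1}
    - {"delta_pos":[0,0,0],"turn":0,"jaw":1}
  squeeze: 30

```text
time: 29.8
ee_pos: [558.3, -258.4, 176.5]
eef_rot: [2.319, 2.091, 0.023]
contact_force: [1.0, 1.4, 0.1]
gripper_width: 14.9
```

```bash
python3 - <<'E'
from m import *
tip(561,-259.2,7.5,1.468)
f=grab('wrist','w18.png')
E
```

```text
tip [ 562.3 -259.2    8.5] tcp [ 558.3 -258.4  176.5] psi 1.467 tilt ['0.0237', '-0.0044'] w 14.9 F [1.  1.4 0.1] t 29.8
  delta [-0.2 -1.3  1. ] turn -0.001
```

View pics/w18.png

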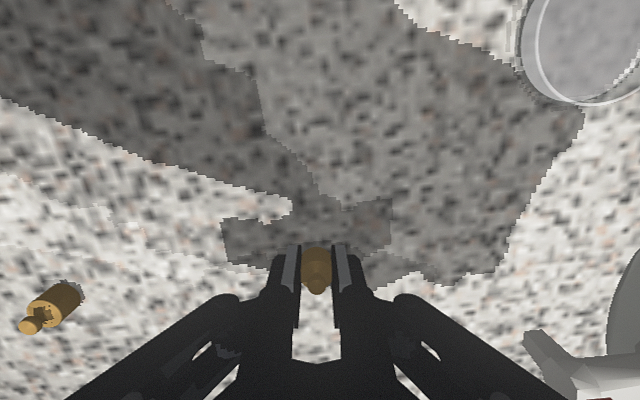

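Emit:
carry_out:
  moves:
    - {"delta_pos":[0,0,-15],"turn":0,"jaw":1}
    - {"delta_pos":[0,0,-30],"turn":0,"jaw":1}
    - {"delta_pos":[5,0,-30],"turn":0,"jaw":1}
    - {"delta_pos":[20,-3,-15],"turn":0,"jaw":1}
    - {"delta_pos":[40,-5,-5],"turn":0,"jaw":1}
    - {"delta_pos":[45,-5,0],"turn":0,"jaw":1}
    - {"delta_pos":[45,-5,0],"turn":0,"jaw":1}
    - {"delta_pos":[35,-4,0],"turn":0,"jaw":1}
    - {"delta_pos":[20,-2,0],"turn":0,"jaw":1}
    - {"delta_pos":[10,0,0],"turn":0,"jaw":1}

```text
time: 31.1
ee_pos: [552.5, -24.9, 278.6]
eef_rot: [2.317, 2.092, 0.029]
contact_force: [0.7, -0.7, -0.2]
gripper_width: 15.2
```

```bash
python3 - <<'E'
from m import *
tip(561,-18,23.5,1.468,L=176.5)
f=grab('wrist','w19.png')
E
```

```text
tip [557.3 -25.4 102.1] tcp [552.5 -24.9 278.6] psi 1.469 tilt ['0.0270', '-0.0027'] w 15.2 F [ 0.7 -0.7 -0.2] t 31.1
  delta [ 7.7  0.8 78.7] turn 0.001
```

View pics/w19.png

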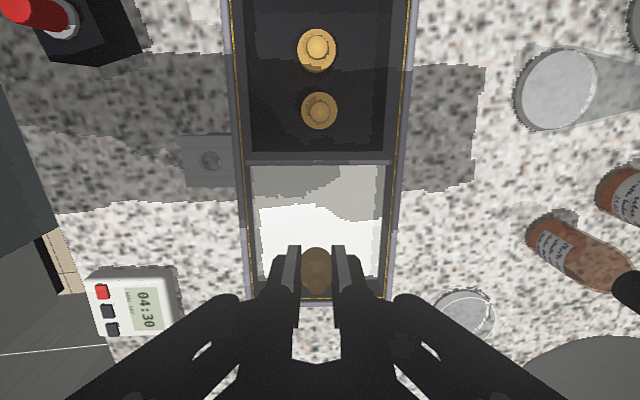

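Emit:
carry_out:
  moves:
    - {"delta_pos":[4,0,6],"turn":0,"jaw":1}
    - {"delta_pos":[3,0,12],"turn":0,"jaw":1}
    - {"delta_pos":[0,0,14],"turn":0,"jaw":1}
    - {"delta_pos":[0,0,14],"turn":0,"jaw":1}
    - {"delta_pos":[0,0,10],"turn":0,"jaw":1}
    - {"delta_pos":[0,0,6],"turn":0,"jaw":1}
    - {"delta_pos":[0,0,3],"turn":0,"jaw":1}
    - {"delta_pos":[0,0,0],"turn":0,"jaw":1}

```text
time: 32.15
ee_pos: [554.7, -19.6, 207.4]
eef_rot: [2.322, 2.089, 0.025]
contact_force: [0.3, 0.2, 0.4]
gripper_width: 15.6
```

```bash
python3 - <<'E'
from m import *
tip(561,-18,23.5,1.468,L=176.5)
E
```

```text
tip [558.9 -20.1  30.9] tcp [554.7 -19.6 207.4] psi 1.465 tilt ['0.0240', '-0.0025'] w 15.6 F [0.3 0.2 0.4] t 32.1
  delta [2.3 1.7 7.5] turn -0.003
```

Emit:
carry_out:
  moves:
    - {"delta_pos":[2,1.5,3],"turn":0,"jaw":1}
    - {"delta_pos":[0,0,3],"turn":0,"jaw":1}
    - {"delta_pos":[0,0,1.5],"turn":0,"jaw":1}
    - {"delta_pos":[0,0,1],"turn":0,"jaw":1}
    - {"delta_pos":[0,0,0],"turn":0,"jaw":1}

```text
time: 32.78
ee_pos: [557.4, -17.5, 199.6]
eef_rot: [2.32, 2.088, 0.028]
contact_force: [0.3, 0.4, -0.7]
gripper_width: 15.6
```

```bash
python3 - <<'E'
from m import *
tip(561,-18,22,1.468,L=176.5)
E
```

```text
tip [562.1 -17.9  23.2] tcp [557.4 -17.5 199.6] psi 1.466 tilt ['0.0268', '-0.0025'] w 15.6 F [ 0.3  0.4 -0.7] t 32.8
  delta [-0.2 -1.1  1.2] turn -0.002
```

Emit:
carry_out:
  moves:
    - {"delta_pos":[0,0,1.5],"turn":0,"jaw":1}
    - {"delta_pos":[0,0,0],"turn":0,"jaw":0.5}
    - {"delta_pos":[0,0,0],"turn":0,"jaw":0.1}
    - {"delta_pos":[0,0,0],"turn":0,"jaw":0.1}
    - {"delta_pos":[0,0,-15],"turn":0,"jaw":0.1}
    - {"delta_pos":[0,0,-30],"turn":0,"jaw":0.1}
    - {"delta_pos":[0,0,-25],"turn":0,"jaw":0}
    - {"delta_pos":[-15,0,-15],"turn":0,"jaw":0}
    - {"delta_pos":[-30,0,-5],"turn":0,"jaw":0}
    - {"delta_pos":[-30,0,0],"turn":0,"jaw":0}

```text
time: 34.02
ee_pos: [547.2, -93.6, 295.6]
eef_rot: [2.313, 2.09, 0.031]
contact_force: [0.6, -0.3, 0.3]
gripper_width: 42.8
```

```bash
python3 - <<'E'
from m import *
tip(422.5,-265,7.5,1.468)
f=grab('wrist','w20.png');weights(f)
E
```

```text
tip [552.4 -94.2 127.7] tcp [547.2 -93.6 295.6] psi 1.470 tilt ['0.0307', '-0.0039'] w 42.8 F [ 0.6 -0.3  0.3] t 34.0
  delta [-182.9 -115.6  116.8] turn 0.002
weight px [314.   11.8] area 868 xy 569.2 47.3 r 14.0 z [ 9.6 30.9 45.6]
weight px [314.7 104.5] area 431 xy 561.1 -18.1 r 8.2 z [36.2 38.4 48.6]
```

View pics/w20.png

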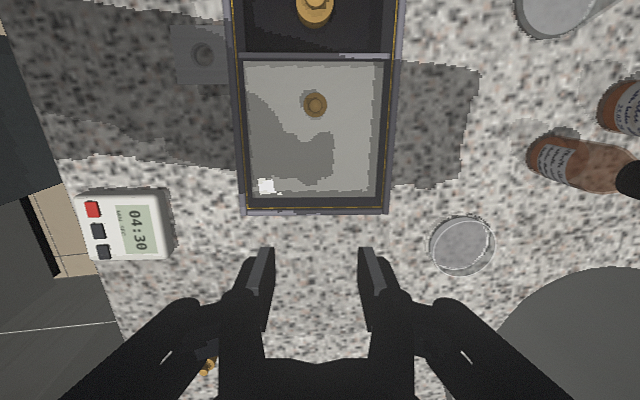

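Emit:
carry_out:
  moves:
    - {"delta_pos":[-30,-12,0],"turn":0,"jaw":0}
    - {"delta_pos":[-35,-22,0],"turn":0,"jaw":0}
    - {"delta_pos":[-35,-24,0],"turn":0,"jaw":0}
    - {"delta_pos":[-30,-22,0],"turn":0,"jaw":0}
    - {"delta_pos":[-22,-16,0],"turn":0,"jaw":0}
    - {"delta_pos":[-14,-10,0],"turn":0,"jaw":0}
    - {"delta_pos":[-7,-5,0],"turn":0,"jaw":0}
    - {"delta_pos":[-3,-2,0],"turn":0,"jaw":0}

```text
time: 35.08
ee_pos: [408.5, -270.7, 295.5]
eef_rot: [2.321, 2.073, 0.026]
contact_force: [-0.0, 0.8, -1.1]
gripper_width: 42.7
```

```bash
python3 - <<'E'
from m import *
tip(422.5,-265,7.5,1.468)
f=grab('wrist','w21.png');weights(f)
E
```

```text
tip [ 413.9 -272.4  127.6] tcp [ 408.5 -270.7  295.5] psi 1.458 tilt ['0.0320', '-0.0104'] w 42.7 F [-0.   0.8 -1.1] t 35.1
  delta [  9.2   3.8 120.2] turn -0.010
weight px [321.5 186.7] area 277 xy 422.0 -265.5 r 8.6 z [ 6.5 16.2 25.8]
```

Emit:
carry_out:
  moves:
    - {"delta_pos":[4,2,6],"turn":-0.01,"jaw":0}
    - {"delta_pos":[4,1,12],"turn":0,"jaw":0}
    - {"delta_pos":[0,0,15],"turn":0,"jaw":0}
    - {"delta_pos":[0,0,15],"turn":0,"jaw":0}
    - {"delta_pos":[0,0,15],"turn":0,"jaw":0}
    - {"delta_pos":[0,0,15],"turn":0,"jaw":0}
    - {"delta_pos":[0,0,12],"turn":0,"jaw":0}
    - {"delta_pos":[0,0,6],"turn":0,"jaw":0}
    - {"delta_pos":[0,0,3],"turn":0,"jaw":0}

```text
time: 36.25
ee_pos: [418.3, -257.8, 187.9]
eef_rot: [2.303, 2.101, 0.026]
contact_force: [0.1, -0.8, -0.1]
gripper_width: 42.8
```

```bash
python3 - <<'E'
from m import *
tip(422.2,-265.3,7.5,1.468)
E
```

```text
tip [ 423.  -258.9   20. ] tcp [ 418.3 -257.8  187.9] psi 1.479 tilt ['0.0285', '-0.0067'] w 42.8 F [ 0.1 -0.8 -0.1] t 36.2
  delta [-6.4 -0.6 12.5] turn 0.011
```

Emit:
carry_out:
  moves:
    - {"delta_pos":[-5,-0.5,5],"turn":0.01,"jaw":0}
    - {"delta_pos":[-1,0,4],"turn":0,"jaw":0}
    - {"delta_pos":[0,0,3],"turn":0,"jaw":0}
    - {"delta_pos":[0,0,0],"turn":0,"jaw":0}

```text
time: 36.75
ee_pos: [417.9, -264.8, 175.9]
eef_rot: [2.314, 2.086, 0.027]
contact_force: [-0.5, -0.8, 0.5]
gripper_width: 42.8
```

```bash
python3 - <<'E'
from m import *
tip(422.2,-265.3,7.5,1.468)
f=grab('wrist','w22.png')
E
```

```text
tip [ 423.  -266.1    8. ] tcp [ 417.9 -264.8  175.9] psi 1.468 tilt ['0.0302', '-0.0079'] w 42.8 F [-0.5 -0.8  0.5] t 36.8
  delta [ 0.7 -0.9  0.5] turn -0.000
```

View pics/w22.png

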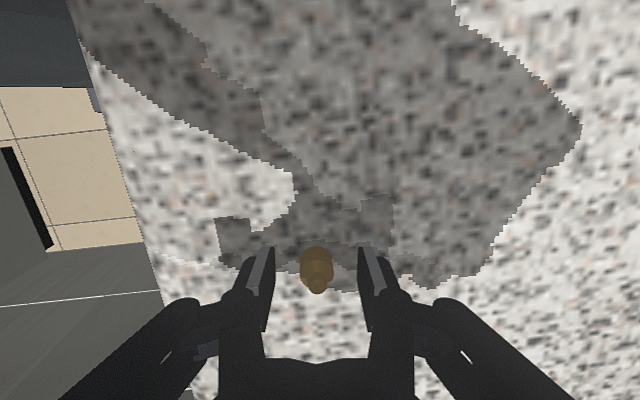

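Emit:
carry_out:
  moves:
    - {"delta_pos":[0,0,0],"turn":0,"jaw":0.3}
    - {"delta_pos":[0,0,0],"turn":0,"jaw":1}
    - {"delta_pos":[0,0,0],"turn":0,"jaw":1}
    - {"delta_pos":[0,0,0],"turn":0,"jaw":1}
    - {"delta_pos":[0,0,0],"turn":0,"jaw":1}
  squeeze: 30

```text
time: 37.42
ee_pos: [418.1, -264.8, 176.6]
eef_rot: [2.312, 2.086, 0.027]
contact_force: [-0.2, -0.1, -0.3]
gripper_width: 15.2
```

```bash
python3 - <<'E'
from m import *
tip(422.2,-265.3,7.5,1.468)
E
```

```text
tip [ 423.4 -266.2    8.7] tcp [ 418.1 -264.8  176.6] psi 1.468 tilt ['0.0312', '-0.0085'] w 15.2 F [-0.2 -0.1 -0.3] t 37.4
  delta [ 0.8 -1.3  1.1] turn -0.000
```

Emit:
carry_out:
  moves:
    - {"delta_pos":[0,0,-15],"turn":0,"jaw":1}
    - {"delta_pos":[0,0,-30],"turn":0,"jaw":1}
    - {"delta_pos":[5,0,-30],"turn":0,"jaw":1}
    - {"delta_pos":[15,10,-15],"turn":0,"jaw":1}
    - {"delta_pos":[35,18,-5],"turn":0,"jaw":1}
    - {"delta_pos":[40,22,0],"turn":0,"jaw":1}
    - {"delta_pos":[40,22,0],"turn":0,"jaw":1}
    - {"delta_pos":[35,18,0],"turn":0,"jaw":1}
    - {"delta_pos":[20,12,0],"turn":0,"jaw":1}
    - {"delta_pos":[10,6,0],"turn":0,"jaw":1}

```text
time: 38.67
ee_pos: [547.2, -71.8, 288.2]
eef_rot: [2.309, 2.075, 0.036]
contact_force: [-0.2, -0.3, -0.5]
gripper_width: 15.6
```

```bash
python3 - <<'E'
from m import *
tip(556.6,-59.7,23,1.468,L=176)
f=grab('wrist','w23.png');weights(f)
E
```

```text
tip [554.6 -73.9 112.3] tcp [547.2 -71.8 288.2] psi 1.464 tilt ['0.0419', '-0.0118'] w 15.6 F [-0.2 -0.3 -0.5] t 38.7
  delta [15.  -3.4 89.2] turn -0.004
weight px [312.1  33.4] area 1359 xy 568.8 49.3 r 14.9 z [ 8.7 31.4 46.2]
weight px [313.2 133.8] area 445 xy 561.1 -18.0 r 8.5 z [32.8 38.3 48.4]
```

View pics/w23.png

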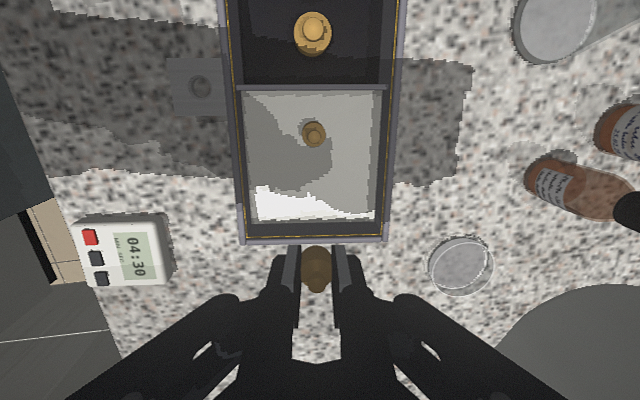

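Emit:
carry_out:
  moves:
    - {"delta_pos":[6,-1,6],"turn":-0.004,"jaw":1}
    - {"delta_pos":[5,-1,12],"turn":0,"jaw":1}
    - {"delta_pos":[2,0,14],"turn":0,"jaw":1}
    - {"delta_pos":[0,0,14],"turn":0,"jaw":1}
    - {"delta_pos":[0,0,12],"turn":0,"jaw":1}
    - {"delta_pos":[0,0,10],"turn":0,"jaw":1}
    - {"delta_pos":[0,0,6],"turn":0,"jaw":1}
    - {"delta_pos":[0,0,3],"turn":0,"jaw":1}

```text
time: 39.72
ee_pos: [548.2, -60.9, 204.6]
eef_rot: [2.311, 2.077, 0.032]
contact_force: [0.6, 0.5, -0.4]
gripper_width: 15.3
```

```bash
python3 - <<'E'
from m import *
tip(556.6,-59.7,22.5,1.468,L=176.5)
E
```

```text
tip [555.1 -63.   28.3] tcp [548.2 -60.9 204.6] psi 1.464 tilt ['0.0386', '-0.0117'] w 15.3 F [ 0.6  0.5 -0.4] t 39.7
  delta [3.5 1.  5.8] turn -0.004
```

Emit:
carry_out:
  moves:
    - {"delta_pos":[3,1,3],"turn":0,"jaw":1}
    - {"delta_pos":[0,0,2],"turn":0,"jaw":1}
    - {"delta_pos":[0,0,1],"turn":0,"jaw":1}
    - {"delta_pos":[0,0,0.5],"turn":0,"jaw":1}

```text
time: 40.22
ee_pos: [550.5, -57.9, 198.6]
eef_rot: [2.309, 2.076, 0.035]
contact_force: [0.3, -0.3, 0.3]
gripper_width: 15.6
```

```bash
python3 - <<'E'
from m import *
tip(556.6,-59.7,22,1.468,L=176.5)
E
```

```text
tip [557.7 -60.   22.3] tcp [550.5 -57.9 198.6] psi 1.464 tilt ['0.0407', '-0.0118'] w 15.6 F [ 0.3 -0.3  0.3] t 40.2
  delta [ 0.1 -1.2  0.2] turn -0.004
```

Emit:
carry_out:
  moves:
    - {"delta_pos":[0,0,1],"turn":0,"jaw":1}
    - {"delta_pos":[0,0,0],"turn":0,"jaw":0.5}
    - {"delta_pos":[0,0,0],"turn":0,"jaw":0.1}
    - {"delta_pos":[0,0,0],"turn":0,"jaw":0.1}
    - {"delta_pos":[0,0,-20],"turn":0,"jaw":0.1}
    - {"delta_pos":[0,0,-60],"turn":0,"jaw":0.1}
    - {"delta_pos":[0,0,-60],"turn":0,"jaw":0.1}
    - {"delta_pos":[0,0,-35],"turn":0,"jaw":0}
    - {"delta_pos":[0,0,-18],"turn":0,"jaw":0}
    - {"delta_pos":[0,0,-9],"turn":0,"jaw":0}

```text
time: 41.48
ee_pos: [541.7, -55.5, 404.7]
eef_rot: [2.311, 2.077, 0.032]
contact_force: [0.6, 0.7, 0.0]
gripper_width: 42.7
```

```bash
python3 - <<'E'
from m import *
tip(525,330,7.5,1.468)
f=grab('wrist','w24.png');weights(f);g=grab('top','t24.png');weights(g,8)
print('lidT',rect(g,9,18,(400,650,180,460)))
E
```

```text
tip [548.1 -57.4 236.8] tcp [541.7 -55.5 404.7] psi 1.464 tilt ['0.0378', '-0.0115'] w 42.7 F [0.6 0.7 0. ] t 41.5
  delta [384.5 -72.9 223.8] turn -0.004
weight px [315.2  29.1] area 627 xy 571.1 86.8 r 14.8 z [ 8.6 31.3 46.2]
weight px [317.1  69.2] area 512 xy 568.7 48.1 r 13.8 z [ 8.8 31.5 46.1]
weight px [317.5 133.9] area 176 xy 561.1 -17.6 r 8.2 z [36.1 38.2 48.2]
weight px [317.5 171.2] area 154 xy 556.7 -59.1 r 8.3 z [35.  38.4 48.4]
weight px [282.9 204.2] area 68 xy 570.2 82.1 r 15.2 z [ 7.1 30.1 46.6]
weight px [294.8 205.2] area 60 xy 567.2 44.4 r 14.3 z [ 7.8 30.5 46.4]
weight px [314.8 207.3] area 11 xy 559.8 -17.4 r 6.3 z [32.9 38.9 47.3]
lidT (((510.2464599609375, 328.5399475097656), (234.0943145751953, 154.71173095703125), 83.59278106689453), array([[420.3, 220.9],
       [574.1, 203.6],
       [600.2, 436.2],
       [446.4, 453.5]], dtype=float32), np.float64(13.19415126249828))
```

View pics/w24.png

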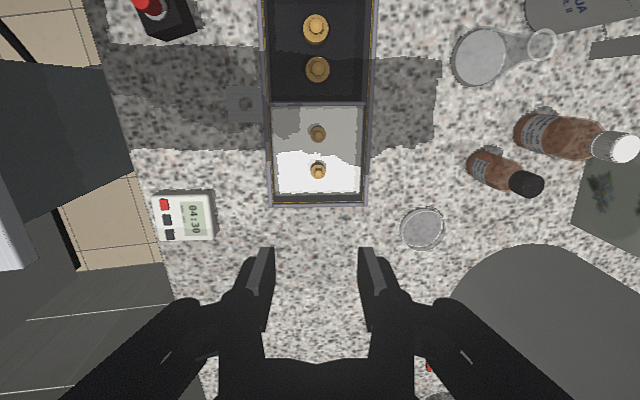

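View pics/t24.png

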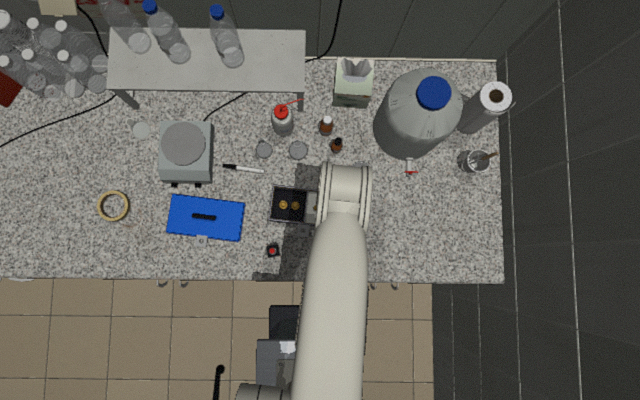

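Emit:
carry_out:
  moves:
    - {"delta_pos":[0,0,-60],"turn":0,"jaw":0}
    - {"delta_pos":[0,0,-40],"turn":0,"jaw":0}
    - {"delta_pos":[0,0,-24],"turn":0,"jaw":0}
    - {"delta_pos":[0,0,-12],"turn":0,"jaw":0}
    - {"delta_pos":[0,0,-6],"turn":0,"jaw":0}
    - {"delta_pos":[0,0,-3],"turn":0,"jaw":0}

```text
time: 42.32
ee_pos: [536.6, -53.9, 540.6]
eef_rot: [2.325, 2.09, 0.006]
contact_force: [1.1, 0.4, -0.1]
gripper_width: 42.3
```

```bash
python3 - <<'E'
from m import *
tip(525,330,7.5,1.468)
E
```

```text
tip [538.8 -55.4 372.6] tcp [536.6 -53.9 540.6] psi 1.464 tilt ['0.0130', '-0.0091'] w 42.3 F [ 1.1  0.4 -0.1] t 42.3
  delta [384.6 -59.7 361.4] turn -0.004
```

Emit:
carry_out:
  moves:
    - {"delta_pos":[0,0,5],"turn":0,"jaw":0}
    - {"delta_pos":[0,0,10],"turn":0,"jaw":0}
    - {"delta_pos":[0,0,14],"turn":0,"jaw":0}
    - {"delta_pos":[0,0,14],"turn":0,"jaw":0}
    - {"delta_pos":[0,0,14],"turn":0,"jaw":0}
    - {"delta_pos":[0,0,14],"turn":0,"jaw":0}
    - {"delta_pos":[0,0,14],"turn":0,"jaw":0}
    - {"delta_pos":[0,0,8],"turn":0,"jaw":0}
    - {"delta_pos":[0,0,4],"turn":0,"jaw":0}

```text
time: 43.45
ee_pos: [535.7, -54.7, 429.8]
eef_rot: [2.333, 2.097, -0.01]
contact_force: [-0.4, 0.3, 1.4]
gripper_width: 42.5
```

```bash
python3 - <<'E'
from m import *
tip(525,330,7.5,1.468)
E
```

```text
tip [535.5 -55.9 261.8] tcp [535.7 -54.7 429.8] psi 1.464 tilt ['-0.0014', '-0.0077'] w 42.5 F [-0.4  0.3  1.4] t 43.5
  delta [384.6 -51.3 251.4] turn -0.004
```

Emit:
carry_out:
  moves:
    - {"delta_pos":[12,-2,2],"turn":0,"jaw":-0.2}
    - {"delta_pos":[28,-4,5],"turn":0,"jaw":-0.2}
    - {"delta_pos":[42,-6,5],"turn":0,"jaw":-0.2}
    - {"delta_pos":[50,-7,5],"turn":0,"jaw":-0.2}
    - {"delta_pos":[50,-7,5],"turn":0,"jaw":-0.2}
    - {"delta_pos":[50,-7,5],"turn":0,"jaw":-0.2}
    - {"delta_pos":[40,-6,5],"turn":0,"jaw":-0.2}
    - {"delta_pos":[28,-4,4],"turn":0,"jaw":-0.2}
    - {"delta_pos":[15,-2,2],"turn":0,"jaw":-0.2}
    - {"delta_pos":[7,-1,1],"turn":0,"jaw":-0.2}

```text
time: 44.7
ee_pos: [523.2, 285.6, 391.5]
eef_rot: [2.33, 2.095, 0.007]
contact_force: [0.2, 0.2, -0.3]
gripper_width: 51.4
```

```bash
python3 - <<'E'
from m import *
tip(525,330,7.5,1.468)
f=grab('wrist','w25.png')
E
```

```text
tip [524.6 285.1 223.5] tcp [523.2 285.6 391.5] psi 1.465 tilt ['0.0086', '-0.0032'] w 51.4 F [ 0.2  0.2 -0.3] t 44.7
  delta [ 45.2  -6.3 215.8] turn -0.003
```

View pics/w25.png

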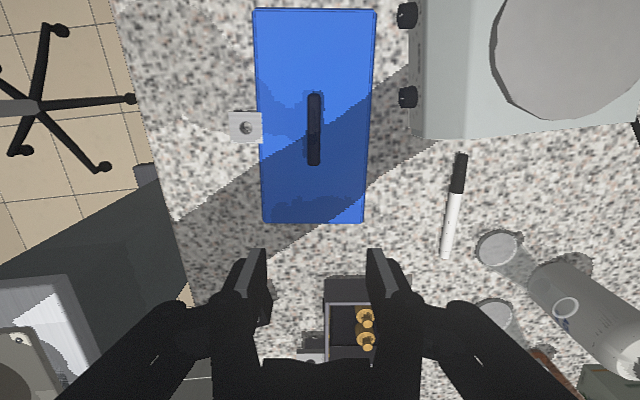

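```bash
cat >> m.py <<'E'
def lid(f,zoff=0,dark=True):
    P=cloud(f);M=masks(f)
    b=M['blue']&(P[...,2]>11+zoff)&(P[...,2]<17+zoff)
    q=P[b][:,:2].astype(np.float32);r=cv2.minAreaRect(q);bx=cv2.boxPoints(r);print('plate',r,'z',np.median(P[b][:,2]));print(bx)
    h=(cv2.cvtColor(f['pixels'],cv2.COLOR_BGR2HSV)[...,2]<60)&(P[...,2]>28+zoff)&(P[...,2]<40+zoff)
    cs=[c for c in comps(h,60)]
    for c,s,l in cs:
        q=P[l][:,:2].astype(np.float32);r=cv2.minAreaRect(q);print('handle',r,c,np.median(P[l][:,2]))
E
python3 - <<'E'
from m import *
f=grab('wrist');lid(f)
E
```

```text
plate ((527.3711547851562, 332.7694091796875), (231.3261260986328, 122.1004638671875), 83.41944885253906) z 13.963932680651254
[[453.5 224.9]
 [574.8 210.9]
 [601.3 440.7]
 [480.  454.7]]
handle ((627.2669677734375, 428.2735900878906), (20.440452575683594, 14.695062637329102), 89.58997344970703) [407.7  16. ] 37.584771953673
handle ((627.024169921875, 354.5965576171875), (14.469339370727539, 21.39354133605957), 1.0739233493804932) [408.5  97.5] 37.57889591896645
handle ((442.4552001953125, 114.47015380859375), (1.4544800519943237, 28.399553298950195), 11.690499305725098) [265.9 309.5] 34.1236337439928
```

```bash
sed -i 's/>28+zoff)&(P\[...,2\]<40+zoff)/>36+zoff)\&(P[...,2]<46+zoff)/' m.py
python3 - <<'E'
from m import *
f=grab('wrist');lid(f)
P=cloud(f);g=cv2.cvtColor(f['pixels'],cv2.COLOR_BGR2HSV)
m=(P[...,2]>9)&(P[...,2]<20)&(P[...,0]>425)&(P[...,0]<480)&(P[...,1]>270)&(P[...,1]<380)&(g[...,1]<60)
q=P[m];print('tab',m.sum(),cv2.minAreaRect(q[:,:2].astype(np.float32)))
E
```

```text
plate ((527.4717407226562, 332.6925964355469), (231.51991271972656, 122.41111755371094), 83.28248596191406) z 13.983862695663447
[[453.1 224.9]
 [574.7 210.6]
 [601.8 440.5]
 [480.2 454.8]]
handle ((627.7827758789062, 428.1763610839844), (14.500282287597656, 17.84652328491211), 2.347318172454834) [409.   12.8] 38.9524596528415
handle ((627.5195922851562, 355.3579406738281), (14.319013595581055, 18.720314025878906), 4.184847831726074) [409.3  96.2] 38.64098106105931
handle ((527.2565307617188, 327.97930908203125), (62.24390411376953, 12.750008583068848), 83.49992370605469) [313.3 144.3] 40.369574039199335
handle ((441.30865478515625, 110.35125732421875), (32.061370849609375, 14.84459400177002), 68.95516967773438) [262.8 316.4] 43.96090427714432
tab 929 ((452.6187744140625, 341.17022705078125), (33.79176712036133, 35.84531021118164), 83.35066986083984)
```

```bash
python3 - <<'E'
from m import *
tip(527.3,332.5,24,1.456)
E
```

```text
tip [524.9 283.8 223.5] tcp [523.5 284.4 391.5] psi 1.464 tilt ['0.0086', '-0.0034'] w 51.4 F [ 0.  -0.2  0.6] t 44.9
  delta [ 49.2  -4.6 199.4] turn 0.008
```

Emit:
carry_out:
  moves:
    - {"delta_pos":[8,-1,5],"turn":0.004,"jaw":-0.1}
    - {"delta_pos":[16,-2,12],"turn":0.005,"jaw":-0.1}
    - {"delta_pos":[14,-1,15],"turn":0,"jaw":-0.1}
    - {"delta_pos":[6,0,15],"turn":0,"jaw":-0.1}
    - {"delta_pos":[2,0,15],"turn":0,"jaw":-0.1}
    - {"delta_pos":[0,0,15],"turn":0,"jaw":-0.1}
    - {"delta_pos":[0,0,15],"turn":0,"jaw":-0.1}
    - {"delta_pos":[0,0,12],"turn":0,"jaw":-0.1}
    - {"delta_pos":[0,0,6],"turn":0,"jaw":-0.1}
    - {"delta_pos":[0,0,3],"turn":0,"jaw":-0.1}

```text
time: 46.1
ee_pos: [526.4, 330.1, 269.2]
eef_rot: [2.346, 2.077, 0.002]
contact_force: [0.7, 0.2, -0.1]
gripper_width: 47.2
```

```bash
python3 - <<'E'
from m import *
tip(527.3,332.5,24,1.456)
f=grab('wrist','w26.png');lid(f)
E
```

```text
tip [527.5 329.2 101.2] tcp [526.4 330.1 269.2] psi 1.449 tilt ['0.0065', '-0.0055'] w 47.2 F [ 0.7  0.2 -0.1] t 46.1
  delta [ 3.6 -1.1 77.2] turn -0.007
plate ((527.3737182617188, 332.9612731933594), (230.74989318847656, 122.03838348388672), 83.20880889892578) z 13.963775104946777
[[453.1 225.6]
 [574.3 211.2]
 [601.6 440.3]
 [480.4 454.7]]
handle ((627.4971923828125, 428.27239990234375), (15.20168685913086, 17.38064956665039), 0.5827699303627014) [463.9  45.8] 38.72922151408713
handle ((627.3250122070312, 354.87054443359375), (14.533618927001953, 17.998416900634766), 0.9253892302513123) [459.7 166.1] 38.70475857499926
handle ((527.6732177734375, 332.7348327636719), (72.62187194824219, 13.185546875), 82.73296356201172) [316.2 211.5] 40.520304715121
```

View pics/w26.png

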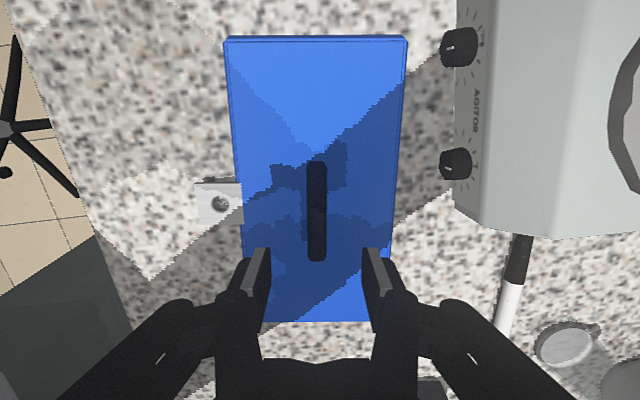

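Emit:
carry_out:
  moves:
    - {"delta_pos":[2,-0.5,6],"turn":0,"jaw":-0.1}
    - {"delta_pos":[1.5,0,12],"turn":0,"jaw":-0.1}
    - {"delta_pos":[0,0,14],"turn":0,"jaw":-0.1}
    - {"delta_pos":[0,0,14],"turn":0,"jaw":-0.1}
    - {"delta_pos":[0,0,10],"turn":0,"jaw":-0.1}
    - {"delta_pos":[0,0,6],"turn":0,"jaw":-0.1}
    - {"delta_pos":[0,0,3],"turn":0,"jaw":-0.1}
    - {"delta_pos":[0,0,0],"turn":0,"jaw":-0.1}

```text
time: 47.15
ee_pos: [526.9, 333.6, 199.7]
eef_rot: [2.346, 2.077, 0.003]
contact_force: [0.1, -0.1, 0.7]
gripper_width: 46.6
```

```bash
python3 - <<'E'
from m import *
tip(527.6,332.8,25,1.451)
f=grab('wrist','w27.png')
E
```

```text
tip [528.1 332.7  31.7] tcp [526.9 333.6 199.7] psi 1.449 tilt ['0.0069', '-0.0054'] w 46.6 F [ 0.1 -0.1  0.7] t 47.1
  delta [ 0.  -0.5  6.7] turn -0.002
```

View pics/w27.png

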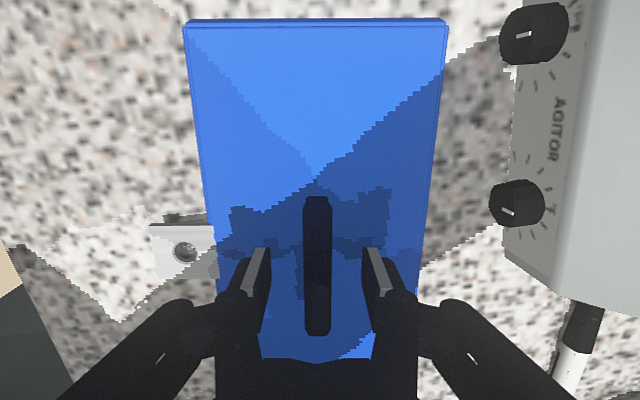

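Emit:
carry_out:
  moves:
    - {"delta_pos":[0,0,3],"turn":0,"jaw":0}
    - {"delta_pos":[0,0,2],"turn":0,"jaw":0.3}
    - {"delta_pos":[0,0,0],"turn":0,"jaw":1}
    - {"delta_pos":[0,0,0],"turn":0,"jaw":1}
    - {"delta_pos":[0,0,0],"turn":0,"jaw":1}
    - {"delta_pos":[0,0,0],"turn":0,"jaw":1}
  squeeze: 70

```text
time: 47.95
ee_pos: [527.5, 333.9, 195.9]
eef_rot: [2.345, 2.077, 0.007]
contact_force: [-0.5, 0.5, -0.2]
gripper_width: 12.2
```

```bash
python3 - <<'E'
from m import *
tip(527.6,332.8,25,1.451)
f=grab('wrist','w28.png');lid(f)
E
```

```text
tip [529.1 333.3  28. ] tcp [527.5 333.9 195.9] psi 1.450 tilt ['0.0094', '-0.0037'] w 12.2 F [-0.5  0.5 -0.2] t 48.0
  delta [-0.7 -1.5  2.9] turn -0.001
plate ((528.9755249023438, 341.6623229980469), (212.23252868652344, 121.34159088134766), 83.09550476074219) z 13.99127427814038
[[456.  243.6]
 [576.4 229. ]
 [602.  439.7]
 [481.5 454.3]]
handle ((627.7652587890625, 428.61383056640625), (16.405628204345703, 18.65897560119629), 1.063735008239746) [549.   31.2] 38.829297122343036
handle ((627.2146606445312, 354.8463439941406), (17.845848083496094, 15.397452354431152), 88.6026382446289) [528.6 211.7] 38.70725798852914
handle ((527.9686889648438, 332.33935546875), (73.77070617675781, 15.342759132385254), 83.4468765258789) [315.7 273.1] 40.54211953307776
handle ((512.5602416992188, 343.4736022949219), (2.041353225708008, 5.824687480926514), 81.36810302734375) [280.3 266.7] 41.034843631227915
handle ((545.4022827148438, 339.66204833984375), (1.4701107740402222, 5.860363006591797), 80.18006896972656) [351.3 266.6] 41.33561856066408
```

Emit:
carry_out:
  moves:
    - {"delta_pos":[0,0,-4],"turn":0,"jaw":1}
    - {"delta_pos":[0,0,-10],"turn":0,"jaw":1}
    - {"delta_pos":[0,0,-18],"turn":0,"jaw":1}
    - {"delta_pos":[0,0,-24],"turn":0,"jaw":1}
    - {"delta_pos":[0,0,-24],"turn":0,"jaw":1}
    - {"delta_pos":[0,0,-18],"turn":0,"jaw":1}
    - {"delta_pos":[0,0,-10],"turn":0,"jaw":1}
    - {"delta_pos":[0,0,-5],"turn":0,"jaw":1}
    - {"delta_pos":[0,0,0],"turn":0,"jaw":1}

```text
time: 49.12
ee_pos: [525.5, 333.9, 313.5]
eef_rot: [2.346, 2.077, 0.001]
contact_force: [-0.3, 0.1, -1.3]
gripper_width: 12.0
```

```bash
python3 - <<'E'
from m import *
tip(527.6,332.8,25,1.451)
f=grab('wrist','w29.png');lid(f,zoff=pose()[0][2]-195.9)
E
```

```text
tip [526.6 333.  145.5] tcp [525.5 333.9 313.5] psi 1.449 tilt ['0.0063', '-0.0057'] w 12.0 F [-0.3  0.1 -1.3] t 49.1
  delta [  0.5   0.2 120.5] turn -0.002
plate ((526.2468872070312, 339.3078918457031), (216.32522583007812, 121.50069427490234), 82.9925537109375) z 131.4068755191136
[[452.8 239.4]
 [573.3 224.5]
 [599.7 439.3]
 [479.1 454.1]]
handle ((525.2032470703125, 332.1461486816406), (73.61487579345703, 15.284646987915039), 81.93189239501953) [315.7 273. ] 158.02908959792506
handle ((510.2027893066406, 343.4703369140625), (1.651788353919983, 5.781357288360596), 80.97949981689453) [280.4 266.4] 158.47040860076652
handle ((542.9791870117188, 339.3729248046875), (1.680678129196167, 5.88484525680542), 84.0853500366211) [351.5 266.2] 158.4176245593828
```

View pics/w29.png

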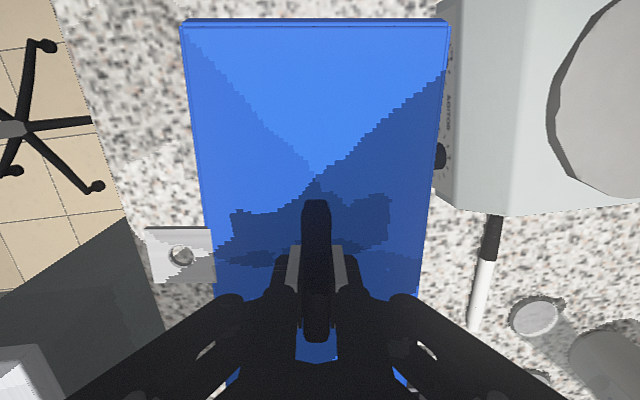

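Emit:
carry_out:
  moves:
    - {"delta_pos":[-6,1,0],"turn":0,"jaw":1}
    - {"delta_pos":[-15,4,0],"turn":-0.004,"jaw":1}
    - {"delta_pos":[-28,7,0],"turn":-0.005,"jaw":1}
    - {"delta_pos":[-38,10,0],"turn":-0.005,"jaw":1}
    - {"delta_pos":[-42,11,0],"turn":-0.004,"jaw":1}
    - {"delta_pos":[-42,11,0],"turn":0,"jaw":1}
    - {"delta_pos":[-42,11,0],"turn":0,"jaw":1}
    - {"delta_pos":[-38,9,0],"turn":0,"jaw":1}
    - {"delta_pos":[-26,6,0],"turn":0,"jaw":1}
    - {"delta_pos":[-14,3,0],"turn":0,"jaw":1}

```text
time: 50.42
ee_pos: [565.3, 19.6, 311.0]
eef_rot: [2.329, 2.097, -0.016]
contact_force: [0.2, 0.2, -2.2]
gripper_width: 12.5
```

Emit:
carry_out:
  moves:
    - {"delta_pos":[-7,1,0],"turn":0,"jaw":1}
    - {"delta_pos":[-3,1,0],"turn":0,"jaw":1}
    - {"delta_pos":[0,0,0],"turn":0,"jaw":1}

```text
time: 50.8
ee_pos: [565.9, 8.7, 310.7]
eef_rot: [2.33, 2.097, -0.016]
contact_force: [-0.1, 0.6, -2.5]
gripper_width: 12.2
```

```bash
python3 - <<'E'
from m import *
tip(565.1,14.9,70,1.467)
js()
f=grab('wrist','w30.png');g=grab('side','s30.png');grab('top','t30.png')
lid(f,zoff=pose()[0][2]-195.9)
E
```

```text
tip [565.3   6.8 142.8] tcp [565.9   8.7 310.7] psi 1.466 tilt ['-0.0034', '-0.0116'] w 12.2 F [-0.1  0.6 -2.5] t 50.8
  delta [ 8.9 -0.9 72.7] turn -0.001
q ['0.0180', '0.4267', '0.0198', '1.1676', '-0.0115', '1.6940'] v ['0.009', '0.000', '-0.002', '0.001', '0.007', '-0.001'] eff [ -0.4 -45.8  24.7   0.   -0.1  -0. ] pitch 0.0036
plate ((564.410400390625, 12.909835815429688), (216.04788208007812, 120.79129791259766), 84.01563262939453) z 128.36018036942966
[[ 493.1  -88.2]
 [ 613.2 -100.8]
 [ 635.7  114. ]
 [ 515.6  126.6]]
handle ((564.07470703125, 6.565906524658203), (72.30853271484375, 15.243582725524902), 82.7422866821289) [315.7 272.5] 155.3470875150028
handle ((548.7971801757812, 16.789426803588867), (1.9371229410171509, 5.7322916984558105), 86.38751220703125) [280.3 266.8] 156.16571653648072
handle ((581.7075805664062, 13.382041931152344), (1.6892893314361572, 5.754572868347168), 89.2112045288086) [351.5 266.9] 156.25052488016752
```

View pics/w30.png

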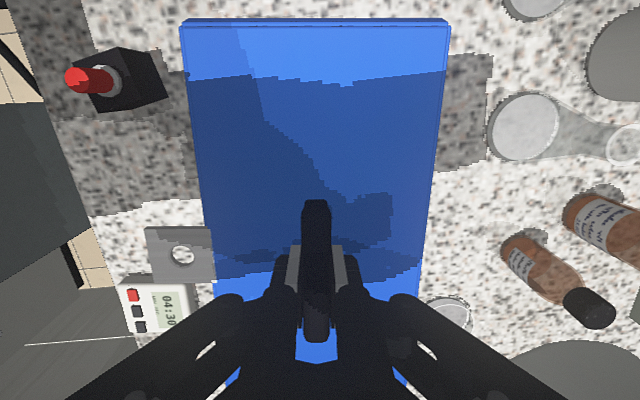

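View pics/s30.png

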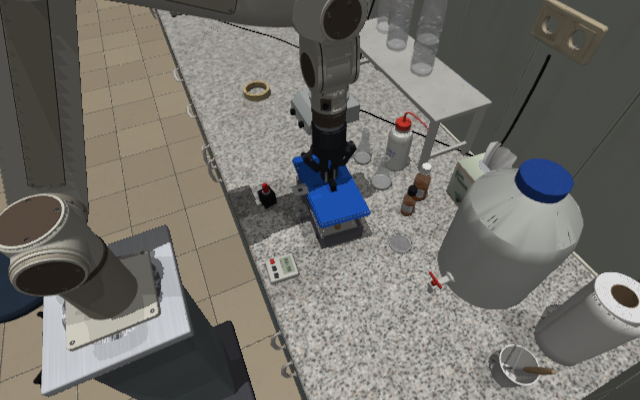

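Emit:
carry_out:
  moves:
    - {"delta_pos":[3,0,5],"turn":0,"jaw":1}
    - {"delta_pos":[4,0,8],"turn":0,"jaw":1}
    - {"delta_pos":[1,0,10],"turn":0,"jaw":1}
    - {"delta_pos":[0,0,10],"turn":0,"jaw":1}
    - {"delta_pos":[0,0,8],"turn":0,"jaw":1}
    - {"delta_pos":[0,0,5],"turn":0,"jaw":1}
    - {"delta_pos":[0,0,2],"turn":0,"jaw":1}
    - {"delta_pos":[0,0,0],"turn":0,"jaw":1}

```text
time: 51.95
ee_pos: [566.2, 18.2, 258.2]
eef_rot: [2.328, 2.101, -0.018]
contact_force: [-0.2, -0.4, -2.1]
gripper_width: 12.3
```

```bash
cat >> m.py <<'E'
def lidpose():
    # rigid lid in tool, from the grasp
    R0=None
    p0=np.array([527.5,333.9,195.9]);x=R.from_rotvec([2.345,2.077,.007]).as_matrix()
    c=x.T@(np.array([527.4,332.8,0])-p0)
    yl=-.1205
    Rl=x.T@R.from_rotvec([0,0,yl]).as_matrix()
    p,a,m=pose();L=m@Rl
    print('lid centre',p+m@c,'yaw %.4f'%np.arctan2(L[1,0],L[0,0]),'tilt %.4f %.4f'%(L[0,2],L[1,2]))
    d=np.array([564.3,13.9,41])-(p+m@c);print('  delta tool to home',m.T@d,'turn %.4f'%(np.arctan2(L[1,0],L[0,0])+.1035))
    tab=p+m@c+L@np.array([-75,0,14]);print('  tab hole',tab)
def lidimg(f):
    P=cloud(f);z=pose()[0][2]-195.9
    b=masks(f)['blue']&(P[...,2]>11+z)&(P[...,2]<17+z)
    r=cv2.minAreaRect(P[b][:,:2].astype(np.float32));bx=cv2.boxPoints(r);bx=bx[np.argsort(bx[:,1])][2:]
    mid=bx.mean(0);e=bx[np.argmax(bx[:,0])]-bx[np.argmin(bx[:,0])];yaw=np.arctan2(e[1],e[0])
    print('img lid centre',mid-115.5*np.array([-np.sin(yaw),np.cos(yaw)]),'yaw %.4f'%yaw)
E
python3 - <<'E'
from m import *
f=grab('wrist','w31.png');lidpose();lidimg(f);tip(0,0,0)
E
```

```text
lid centre [563.3  15.5  62.4] yaw -0.1021 tilt 0.0146 0.0080
  delta tool to home [-1.2  1.2 21.5] turn 0.0014
  tab hole [488.9  23.3  77.5]
img lid centre [563.5  14.5] yaw -0.1023
tip [565.4  16.2  90.3] tcp [566.2  18.2 258.3] psi 1.468 tilt ['-0.0052', '-0.0116'] w 12.4 F [-0.1 -0.8 -1.8] t 52.0
  delta [ -72.9 -560.4   93.4]
```

View pics/w31.png

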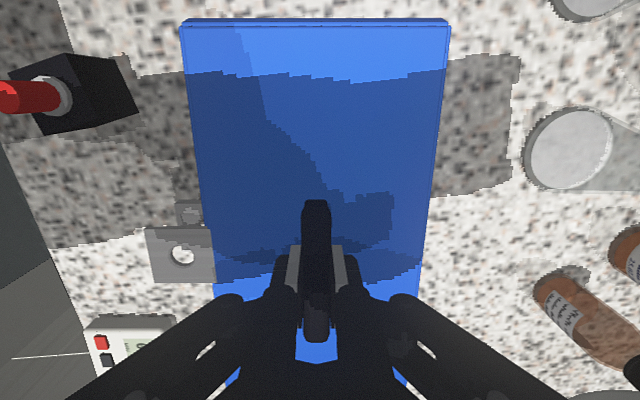

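Emit:
carry_out:
  moves:
    - {"delta_pos":[-0.9,1,3],"turn":0,"jaw":1}
    - {"delta_pos":[0,0,4],"turn":0,"jaw":1}
    - {"delta_pos":[0,0,3],"turn":0,"jaw":1}
    - {"delta_pos":[0,0,2],"turn":0,"jaw":1}

```text
time: 52.5
ee_pos: [567.5, 16.9, 246.5]
eef_rot: [2.328, 2.1, -0.016]
contact_force: [0.3, 0.0, -2.9]
gripper_width: 12.5
```

```bash
python3 - <<'E'
from m import *
f=grab('wrist','w32.png');lidpose();lidimg(f);tip(0,0,0)
E
```

```text
lid centre [564.8  14.2  50.3] yaw -0.1022 tilt 0.0130 0.0079
  delta tool to home [-0.3 -0.5  9.3] turn 0.0013
  tab hole [490.4  22.   65.2]
img lid centre [565.1  13.7] yaw -0.1043
tip [566.8  14.9  78.2] tcp [567.4  16.9 246.2] psi 1.468 tilt ['-0.0036', '-0.0116'] w 12.5 F [-0.9  0.2 -2.7] t 52.5
  delta [ -72.  -562.1   80.4]
```

Emit:
carry_out:
  moves:
    - {"delta_pos":[0,-0.5,3],"turn":0,"jaw":1}
    - {"delta_pos":[0,0,3],"turn":0,"jaw":1}
    - {"delta_pos":[0,0,2],"turn":0,"jaw":1}

```text
time: 52.92
ee_pos: [567.0, 16.8, 237.9]
eef_rot: [2.328, 2.1, -0.016]
contact_force: [-0.6, -1.0, -0.3]
gripper_width: 12.2
```

```bash
python3 - <<'E'
from m import *
f=grab('wrist','w33.png');lidpose();lidimg(f);tip(0,0,0)
E
```

```text
lid centre [564.4  14.2  41.9] yaw -0.1023 tilt 0.0127 0.0079
  delta tool to home [-0.2 -0.   0.9] turn 0.0012
  tab hole [489.9  21.9  56.8]
img lid centre [565.1  14.1] yaw -0.1009
tip [566.4  14.9  69.8] tcp [566.9  16.8 237.8] psi 1.468 tilt ['-0.0033', '-0.0116'] w 12.4 F [-0.7 -0.2  0.8] t 53.0
  delta [ -72.  -561.7   71.9]
```

View pics/w33.png

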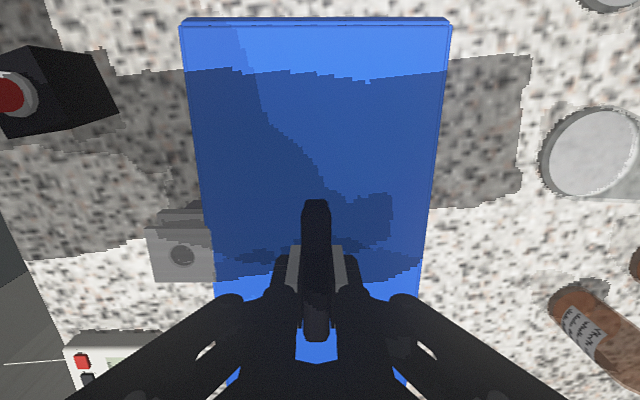

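Emit:
carry_out:
  moves:
    - {"delta_pos":[0,0,1.5],"turn":0,"jaw":1}
    - {"delta_pos":[0,0,0.5],"turn":0,"jaw":1}

```text
time: 53.22
ee_pos: [567.1, 16.8, 237.7]
eef_rot: [2.327, 2.1, -0.013]
contact_force: [0.2, 0.3, -0.4]
gripper_width: 12.4
```

```bash
python3 - <<'E'
from m import *
lidpose();tip(0,0,0)
E
```

```text
lid centre [564.9  14.2  41.8] yaw -0.1021 tilt 0.0109 0.0075
  delta tool to home [-0.4 -0.5  0.8] turn 0.0014
  tab hole [490.4  22.   56.6]
tip [566.8  14.9  69.7] tcp [567.1  16.8 237.7] psi 1.468 tilt ['-0.0015', '-0.0111'] w 12.4 F [ 0.2  0.3 -0.4] t 53.2
  delta [ -72.1 -562.3   70.7]
```

Emit:
carry_out:
  moves:
    - {"delta_pos":[0,0,0],"turn":0,"jaw":0.6}
    - {"delta_pos":[0,0,0],"turn":0,"jaw":0}
    - {"delta_pos":[0,0,0],"turn":0,"jaw":0}
    - {"delta_pos":[0,0,-10],"turn":0,"jaw":0}
    - {"delta_pos":[0,0,-30],"turn":0,"jaw":0}
    - {"delta_pos":[0,0,-40],"turn":0,"jaw":0}
    - {"delta_pos":[0,0,-30],"turn":0,"jaw":0}
    - {"delta_pos":[0,0,-15],"turn":0,"jaw":0}
    - {"delta_pos":[0,0,-6],"turn":0,"jaw":0}

```text
time: 54.35
ee_pos: [567.5, 18.4, 375.5]
eef_rot: [2.326, 2.099, -0.011]
contact_force: [0.2, -0.4, 0.3]
gripper_width: 42.8
```

```bash
python3 - <<'E'
from m import *
f=grab('wrist','w34.png');tip(0,0,0);lid(f,41)
P=cloud(f);b=masks(f)['blue']
m=b&(P[...,2]>45)&(P[...,2]<66)
q=P[m];A=np.c_[q[:,:2]-[564,14],np.ones(len(q))];k,*_=np.linalg.lstsq(A,q[:,2],rcond=None)
ok=abs(A@k-q[:,2])<1.5;k,*_=np.linalg.lstsq(A[ok],q[ok,2],rcond=None);print('plane',['%.4f'%x for x in k])
E
```

```text
tip [567.9  16.5 208. ] tcp [567.6  18.4 376. ] psi 1.468 tilt ['0.0019', '-0.0114'] w 42.9 F [0.7 0.  0.5] t 54.4
  delta [ -72.3 -563.9  207.1] 
plate ((565.5563354492188, 14.73150634765625), (230.42276000976562, 122.72980499267578), 84.22040557861328) z 55.52600447152943
[[ 492.9  -93.7]
 [ 615.  -106.1]
 [ 638.2  123.2]
 [ 516.1  135.5]]
handle ((567.4017944335938, 28.315919876098633), (44.938232421875, 12.680948257446289), 83.9006118774414) [314.5 170.9] 81.93570406247989
handle ((753.1047973632812, -75.02214813232422), (20.958778381347656, 7.488018989562988), 40.328529357910156) [515.6 261.2] 84.57063203296843
plane ['-0.0006', '0.0007', '55.4833']
```

View pics/w34.png

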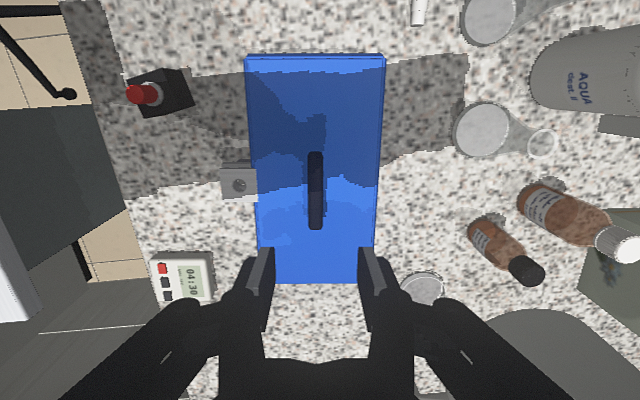

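Emit:
carry_out:
  moves:
    - {"delta_pos":[4,-12,2],"turn":0,"jaw":0}
    - {"delta_pos":[8,-25,5],"turn":0,"jaw":0}
    - {"delta_pos":[10,-32,8],"turn":0,"jaw":0}
    - {"delta_pos":[10,-32,8],"turn":0,"jaw":0}
    - {"delta_pos":[8,-24,8],"turn":0,"jaw":0}
    - {"delta_pos":[5,-14,5],"turn":0,"jaw":0}
    - {"delta_pos":[3,-8,3],"turn":0,"jaw":0}
    - {"delta_pos":[0,-3,0],"turn":0,"jaw":0}

```text
time: 55.4
ee_pos: [411.0, 83.4, 327.4]
eef_rot: [-2.331, -2.106, 0.03]
contact_force: [-0.9, -0.9, -0.4]
gripper_width: 43.0
```

```bash
cat >> m.py <<'E'
def pin(f):
    P=cloud(f)
    for c,s,l in comps(masks(f)['red'],40):
        p=P[l];p=p[np.isfinite(p[:,0])]
        zt=np.percentile(p[:,2],98);q=p[p[:,2]>zt-3]
        (x,y),r=cv2.minEnclosingCircle(p[:,:2].astype(np.float32))
        print('red',c,s[4],'circle %.1f %.1f r %.1f'%(x,y,r),'ztop %.1f'%zt,'topmean',q.mean(0),'lo',p.min(0),'hi',p.max(0))
E
python3 - <<'E'
from m import *
f=grab('wrist','w35.png');tip(425,110,55,1.468);pin(f)
E
```

```text
tip [408.4  81.1 159.5] tcp [410.9  83.3 327.5] psi 1.469 tilt ['-0.0147', '-0.0128'] w 43.0 F [-1.1  0.4 -0.3] t 55.5
  delta [ 31.9  14.9 103.9] turn 0.001
red [335.9 163. ] 206 circle 425.0 114.1 r 7.5 ztop 75.8 topmean [424.7 114.3  74.4] lo [418.  107.   72.9] hi [432.1 121.1  76. ]
red [298.2 328.1] 67 circle 368.8 -81.8 r 7.1 ztop 23.6 topmean [369.2 -81.4  22.4] lo [364.7 -87.8  21.1] hi [373.4 -75.   23.7]
```

View pics/w35.png

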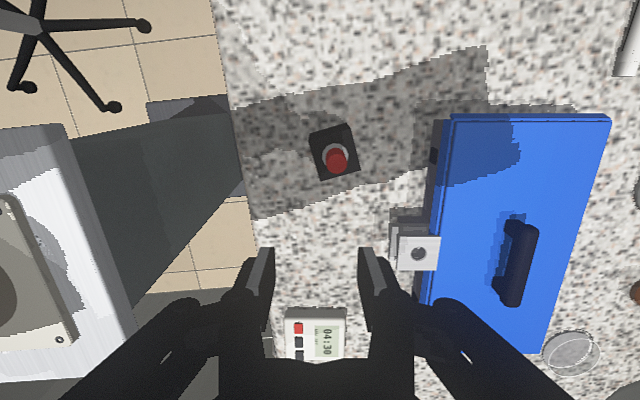

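Emit:
carry_out:
  moves:
    - {"delta_pos":[6,2,4],"turn":0,"jaw":0}
    - {"delta_pos":[12,4,8],"turn":0,"jaw":0}
    - {"delta_pos":[10,4,10],"turn":0,"jaw":0}
    - {"delta_pos":[4,2,10],"turn":0,"jaw":0}
    - {"delta_pos":[2,1,8],"turn":0,"jaw":0}
    - {"delta_pos":[0,0,5],"turn":0,"jaw":0}
    - {"delta_pos":[0,0,2],"turn":0,"jaw":0}

```text
time: 56.32
ee_pos: [429.4, 117.4, 275.9]
eef_rot: [2.332, 2.104, -0.031]
contact_force: [-0.9, -0.4, 0.3]
gripper_width: 42.4
```

```bash
python3 - <<'E'
from m import *
f=grab('wrist','w36.png');tip(425,113.8,57,1.468);pin(f)
E
```

```text
tip [426.9 115.2 107.8] tcp [429.4 117.4 275.8] psi 1.468 tilt ['-0.0146', '-0.0131'] w 42.6 F [ 0.6 -0.  -0.4] t 56.4
  delta [-0.9 -1.1 50.9] turn 0.000
red [314.7 239.9] 305 circle 425.7 108.1 r 12.4 ztop 75.7 topmean [424.7 113.6  74.4] lo [418.   97.2  44.5] hi [431.9 119.7  76. ]
```

View pics/w36.png

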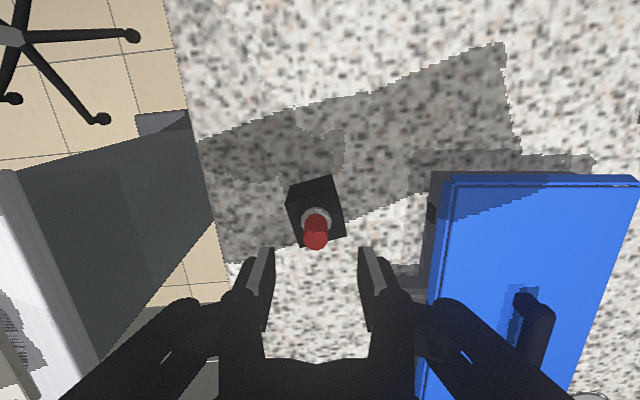

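Emit:
carry_out:
  moves:
    - {"delta_pos":[-1,-1,5],"turn":0,"jaw":0}
    - {"delta_pos":[0,0,9],"turn":0,"jaw":0}
    - {"delta_pos":[0,0,10],"turn":0,"jaw":0}
    - {"delta_pos":[0,0,9],"turn":0,"jaw":0}
    - {"delta_pos":[0,0,6],"turn":0,"jaw":0}
    - {"delta_pos":[0,0,4],"turn":0,"jaw":0}
    - {"delta_pos":[0,0,2],"turn":0,"jaw":0}
    - {"delta_pos":[0,0,0],"turn":0,"jaw":0}

```text
time: 57.38
ee_pos: [427.6, 115.4, 228.1]
eef_rot: [2.333, 2.103, -0.03]
contact_force: [0.8, -0.2, -0.3]
gripper_width: 42.7
```

```bash
python3 - <<'E'
from m import *
f=grab('wrist','w37.png');tip(425,113.6,57,1.468);pin(f)
E
```

```text
tip [425.3 113.3  60.2] tcp [427.6 115.5 228.1] psi 1.467 tilt ['-0.0136', '-0.0128'] w 42.8 F [ 0.5  0.3 -0.3] t 57.4
  delta [ 0.3 -0.3  3.2] turn -0.001
red [308.2 251.3] 49 circle 421.4 119.7 r 3.6 ztop 61.7 topmean [419.5 119.3  60.4] lo [418.3 117.9  50.4] hi [424.6 121.8  62. ]
red [323.  251.4] 73 circle 428.5 118.0 r 5.3 ztop 63.5 topmean [427.4 120.3  62.2] lo [424.7 114.4  50.2] hi [432.5 121.8  63.9]
red [316.2 292.2] 72 circle 423.8 110.3 r 5.9 ztop 75.5 topmean [424.1 108.6  74.4] lo [418.3 106.4  73.2] hi [429.3 112.6  75.9]
```

View pics/w37.png

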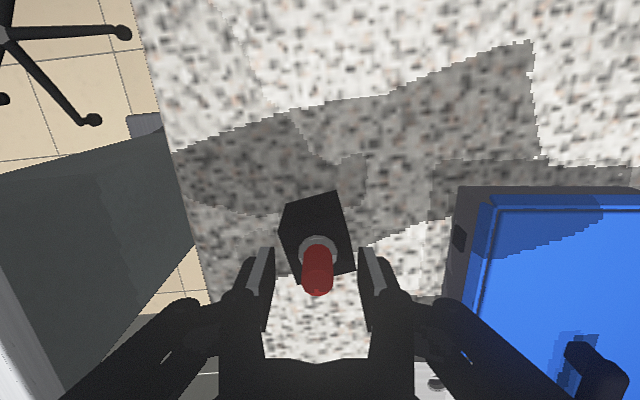

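Emit:
carry_out:
  moves:
    - {"delta_pos":[0,0,2],"turn":0,"jaw":0.3}
    - {"delta_pos":[0,0,0],"turn":0,"jaw":1}
    - {"delta_pos":[0,0,0],"turn":0,"jaw":1}
    - {"delta_pos":[0,0,0],"turn":0,"jaw":1}
    - {"delta_pos":[0,0,0],"turn":0,"jaw":1}
  squeeze: 60

```text
time: 58.05
ee_pos: [427.9, 115.5, 226.6]
eef_rot: [2.333, 2.103, -0.027]
contact_force: [-0.4, -0.0, -0.5]
gripper_width: 13.4
```

```bash
python3 - <<'E'
from m import *
f=grab('wrist','w38.png');tip(425,113.6,57,1.468);pin(f)
E
```

```text
tip [425.8 113.4  58.7] tcp [427.8 115.5 226.7] psi 1.467 tilt ['-0.0123', '-0.0125'] w 13.6 F [ 0.7 -1.1  0.2] t 58.1
  delta [ 0.1 -0.8  1.7] turn -0.001
red [315.  272.5] 910 circle 425.2 114.4 r 8.1 ztop 75.6 topmean [424.8 114.8  74.4] lo [418.3 106.7  49.9] hi [431.7 122.4  76.4]
```

View pics/w38.png

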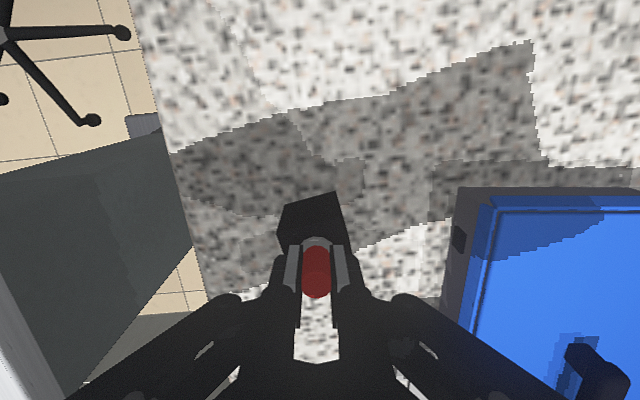

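Emit:
carry_out:
  moves:
    - {"delta_pos":[0,0,-5],"turn":0,"jaw":1}
    - {"delta_pos":[0,0,-15],"turn":0,"jaw":1}
    - {"delta_pos":[0,0,-25],"turn":0,"jaw":1}
    - {"delta_pos":[-5,3,-20],"turn":0,"jaw":1}
    - {"delta_pos":[-15,8,-10],"turn":0,"jaw":1}
    - {"delta_pos":[-30,17,-5],"turn":0,"jaw":1}
    - {"delta_pos":[-30,17,0],"turn":0,"jaw":1}
    - {"delta_pos":[-25,14,0],"turn":0,"jaw":1}
    - {"delta_pos":[-14,8,0],"turn":0,"jaw":1}
    - {"delta_pos":[-7,4,0],"turn":0,"jaw":1}

```text
time: 59.35
ee_pos: [488.0, -19.0, 313.0]
eef_rot: [2.328, 2.106, -0.025]
contact_force: [-0.1, 1.1, -0.6]
gripper_width: 13.7
```

```bash
python3 - <<'E'
from m import *
f=grab('wrist','w39.png');tip(490,22,80,1.468);g=grab('side','s39.png')
E
```

```text
tip [486.7 -21.6 145.1] tcp [488.3 -19.4 313.1] psi 1.470 tilt ['-0.0098', '-0.0128'] w 13.6 F [-0.  -0.7 -0.2] t 59.4
  delta [44.6 -0.5 64.5] turn 0.002
```

View pics/w39.png

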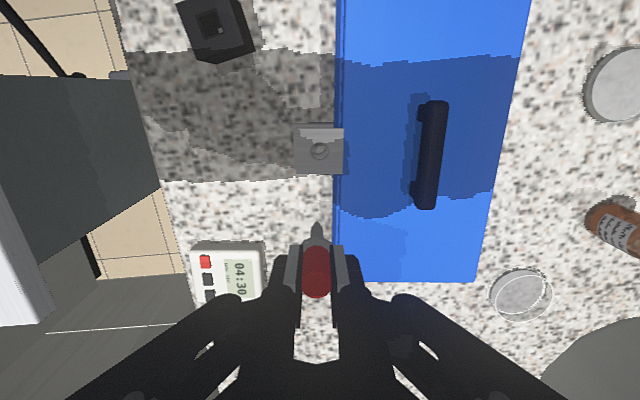

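View pics/s39.png

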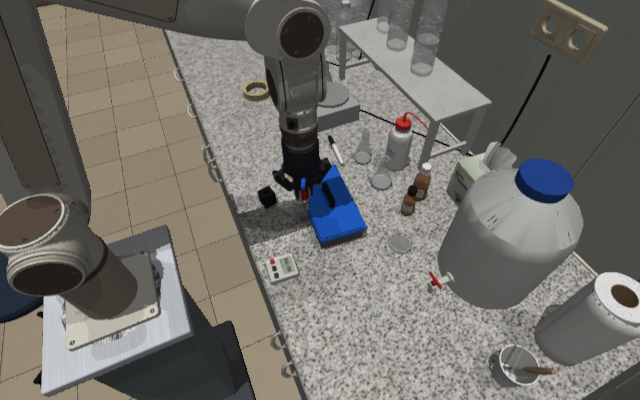

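```bash
cat >> m.py <<'E'
def piner():
    p0=np.array([427.8,115.5,226.7]);x=R.from_rotvec([2.333,2.103,-.027]).as_matrix()
    c=x.T@(np.array([425.0,114.0,4])-p0);ax=x.T@np.array([0,0,1.])
    p,a,m=pose();return p+m@c,m@ax,m
E
python3 - <<'E'
from m import *
f=grab('wrist');im=f['pixels'];cv2.imwrite('pics/c40.png',cv2.resize(im[110:260,260:380],None,fx=5,fy=5,interpolation=cv2.INTER_NEAREST))
P=cloud(f);t,a,m=piner();print('pin tip pred',t,a,'px',proj(f,t))
tab=(P[...,2]>52)&(P[...,2]<58)&(P[...,0]<505)&(masks(f)['blue']==0)
for c,s,l in comps(tab,200): print('tab',c,s,cv2.minAreaRect(P[l][:,:2].astype(np.float32)),np.median(P[l][:,2]))
g=cv2.cvtColor(im,cv2.COLOR_BGR2GRAY);print(g[145:160,308:332])
E
```

```text
pin tip pred [485.3 -19.7  90.2] [-0. -0.  1.] px (np.float64(316.46962107295343), np.float64(221.7069821739815))
tab [315.8 150.8] [ 294  128   46   47 1762] ((489.6971740722656, 20.871524810791016), (35.22654342651367, 33.71269989013672), 84.15462493896484) 55.554643999297454
[[107 111 110 105  98  89  77  67  67  73  76  81  83  86  84  87  87  92
   95 104 109 108 108 108]
 [111 108 107  99  92  90  83  80  82  84 101 108 108 107 107 107 103  92
   94 100 105 108 108 110]
 [109 112 103  99  94  90  92  93  92  93 107 117 116 113 115 113 106 100
   97 100 101 108 108 109]
 [112 114 104  96  93  95  94  97  93  95 110 118 117 116 116 114 108 101
  102 104 105 111 110 109]
 [113 112 102  94  94  96  97  99 112 121 121 120 121 119 121 121 105  90
   95 105 102 108 113 111]
 [114 107 101  98  98 101 101 101 119 124 122 123 123 123 124 111  93  86
   96 102 100 104 110 111]
 [113 109  93  91  97 104 101 101 116 123 118 118 116 117 107  90  94 101
  104 101  99 106 108 111]
 [110 101  95  88  87  95 100  98 110 120 117 114 115 104  89  91  99 102
  106 104  98 103 108 110]
 [107 106  98  90  83  84  89  89  89  91 101 102  90  82  89  98 101 103
  107 103 102 100 106 106]
 [110 103 104  92  88  87  86  85  85  85  83  85  89  97 102 104 104 107
   97  87  97 103 108 108]
 [109 109 103  96  89  88  96 100  94  95  92 101 103 104 104 103 107 108
   97  88  99 108 111 107]
 [110 108 105 105  90  89  99 107 106 106 104 102 103 104 105 109 111 108
   96  97 103 107 107 109]
 [107 109 109 105  97  90 102 110 110 107 108 109 109 110 111 108  98  87
   97 104 105 109 107 107]
 [108 106 109 105 102 100  88  86 104 113 111 112 107 110 114 102  93  99
  106 107 109 108 110 109]
 [108 110 110 111 107 104 106  99  88  88  94  97  96  88  92  89  96 106
  106 109 109 112 107 109]]
```

View pics/c40.png

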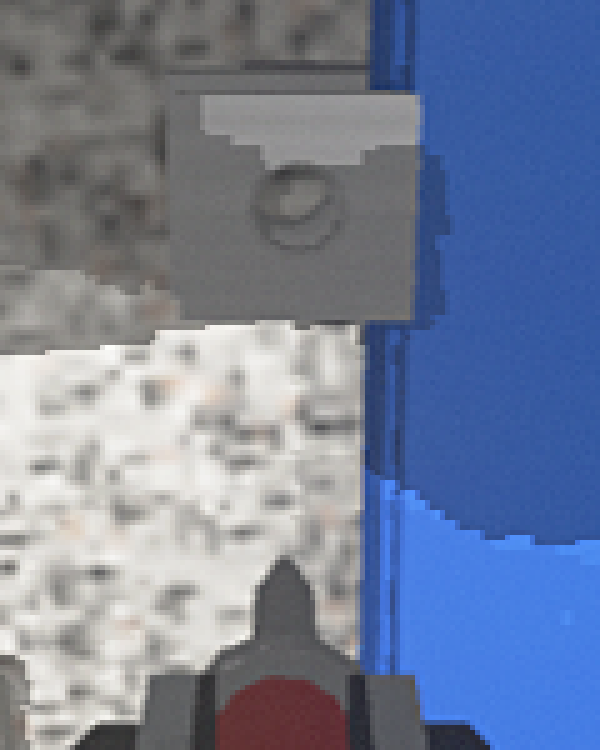

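```bash
python3 - <<'E'
from m import *
f=grab('wrist');print('hole',ray(f,319.2,151.0,55.3))
t,a,m=piner();h=ray(f,319.2,151.0,55.3);print('delta',m.T@(np.r_[h[:2],62]-t),'tip',t,a.round(4))
E
```

```text
hole [490.9  22.1  55.3]
delta [42.3  2.  27.6] tip [485.1 -19.5  90.1] [-0. -0.  1.]
```

Emit:
carry_out:
  moves:
    - {"delta_pos":[5,0,0],"turn":0,"jaw":1}
    - {"delta_pos":[11,0.5,2],"turn":0,"jaw":1}
    - {"delta_pos":[12,1,4],"turn":0,"jaw":1}
    - {"delta_pos":[8,0.5,5],"turn":0,"jaw":1}
    - {"delta_pos":[4,0,4],"turn":0,"jaw":1}
    - {"delta_pos":[2,0,3],"turn":0,"jaw":1}
    - {"delta_pos":[0,0,1],"turn":0,"jaw":1}
    - {"delta_pos":[0,0,0],"turn":0,"jaw":1}

```text
time: 60.55
ee_pos: [492.9, 28.9, 291.4]
eef_rot: [2.324, 2.114, -0.027]
contact_force: [-0.2, -0.2, -0.5]
gripper_width: 13.6
```

```bash
python3 - <<'E'
from m import *
f=grab('wrist');im=f['pixels'];cv2.imwrite('pics/c41.png',cv2.resize(im[170:320,250:390],None,fx=5,fy=5,interpolation=cv2.INTER_NEAREST))
t,a,m=piner();print('delta',m.T@(np.array([490.5,22,55])-t),'tip',t,['%.4f'%x for x in a]);print('px hole',proj(f,[490.5,22,55]),'tip',proj(f,t));tip(0,0,0)
E
```

```text
delta [-5.2  1.1 13.8] tip [490.1  27.4  68.7] ['0.0002', '-0.0005', '1.0000']
px hole (np.float64(318.4620557267708), np.float64(221.48001142302908)) tip (np.float64(317.0443291982178), np.float64(222.46075118446856))
tip [490.8  26.9 123.4] tcp [492.9  28.9 291.4] psi 1.476 tilt ['-0.0125', '-0.0115'] w 13.9 F [ 0.7 -0.2 -0.6] t 60.6
  delta [ -71.5 -484.6  129.9]
```

View pics/c41.png

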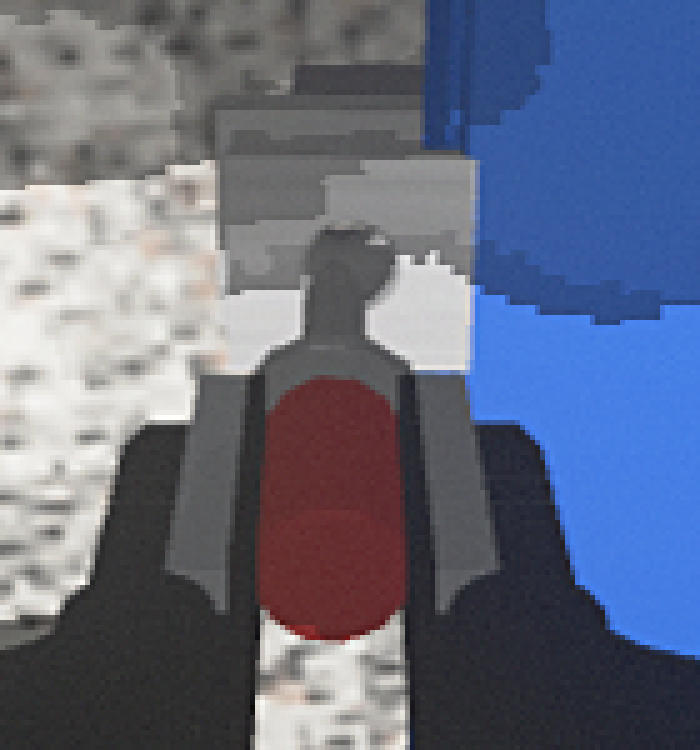

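```bash
python3 - <<'E'
from m import *
f=grab('wrist');h=ray(f,320.3,222.3,55.3);t,a,m=piner();print(h,'delta',m.T@(h-t))
E
```

```text
[491.8  21.3  55.3] delta [-5.8  2.3 13.6]
```

Emit:
carry_out:
  moves:
    - {"delta_pos":[-3,1,2],"turn":0,"jaw":1}
    - {"delta_pos":[-2.4,1,2],"turn":0,"jaw":1}
    - {"delta_pos":[0,0,0],"turn":0,"jaw":1}

```text
time: 61.02
ee_pos: [494.6, 22.3, 287.6]
eef_rot: [2.324, 2.112, -0.026]
contact_force: [-0.0, 0.4, -0.0]
gripper_width: 13.5
```

```bash
python3 - <<'E'
from m import *
f=grab('wrist');im=f['pixels'];cv2.imwrite('pics/c42.png',cv2.resize(im[170:320,250:390],None,fx=5,fy=5,interpolation=cv2.INTER_NEAREST))
t,a,m=piner();print('delta',m.T@(np.array([491.5,21.5,55])-t),'tip',t)
E
```

```text
delta [ 0.6 -0.5 10. ] tip [492.  21.  65.]
```

View pics/c42.png

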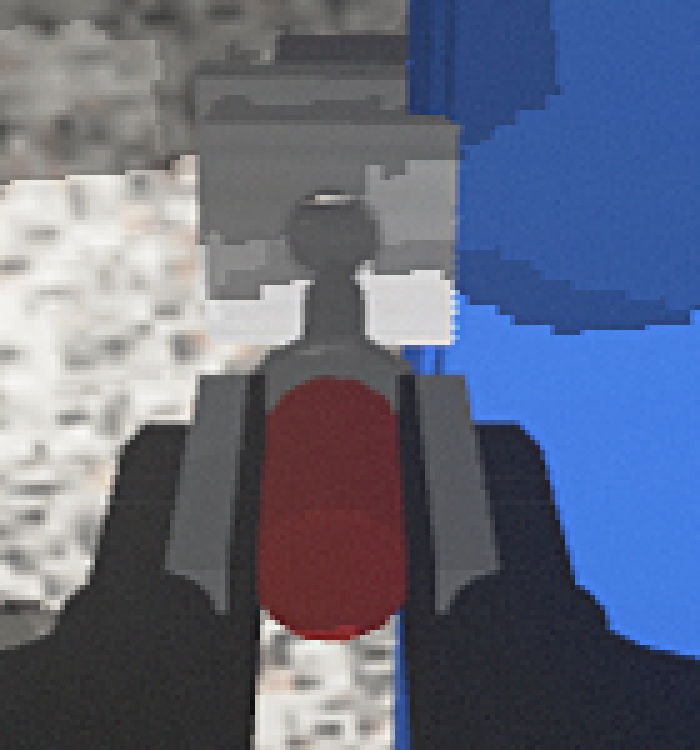

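```bash
python3 - <<'E'
from m import *
f=grab('wrist');h=ray(f,316.3,216.8,55.3);t,a,m=piner();print(h,'delta',m.T@(h-t))
E
```

```text
[491.5  21.   55.3] delta [ 0.  -0.5  9.8]
```

Emit:
carry_out:
  moves:
    - {"delta_pos":[0,-0.4,3],"turn":0,"jaw":1}
    - {"delta_pos":[0,0,5],"turn":0,"jaw":1}
    - {"delta_pos":[0,0,5],"turn":0,"jaw":1}
    - {"delta_pos":[0,0,5],"turn":0,"jaw":1}
    - {"delta_pos":[0,0,2],"turn":0,"jaw":1}

```text
time: 61.75
ee_pos: [493.8, 22.5, 266.2]
eef_rot: [2.324, 2.113, -0.026]
contact_force: [-0.8, 0.2, -0.5]
gripper_width: 13.7
```

```bash
python3 - <<'E'
from m import *
f=grab('wrist');im=f['pixels'];cv2.imwrite('pics/c43.png',cv2.resize(im[170:320,250:390],None,fx=5,fy=5,interpolation=cv2.INTER_NEAREST))
t,a,m=piner();print('delta',m.T@(np.array([491.3,21.2,15])-t),'tip',t);tip(0,0,0)
E
```

```text
delta [ 0.5  0.5 28.4] tip [491.1  21.1  43.4]
tip [491.8  20.6  98.1] tcp [493.8  22.5 266.1] psi 1.476 tilt ['-0.0119', '-0.0114'] w 13.7 F [-0.8  0.  -0.4] t 61.8
  delta [ -65.8 -486.5  104.2]
```

View pics/c43.png

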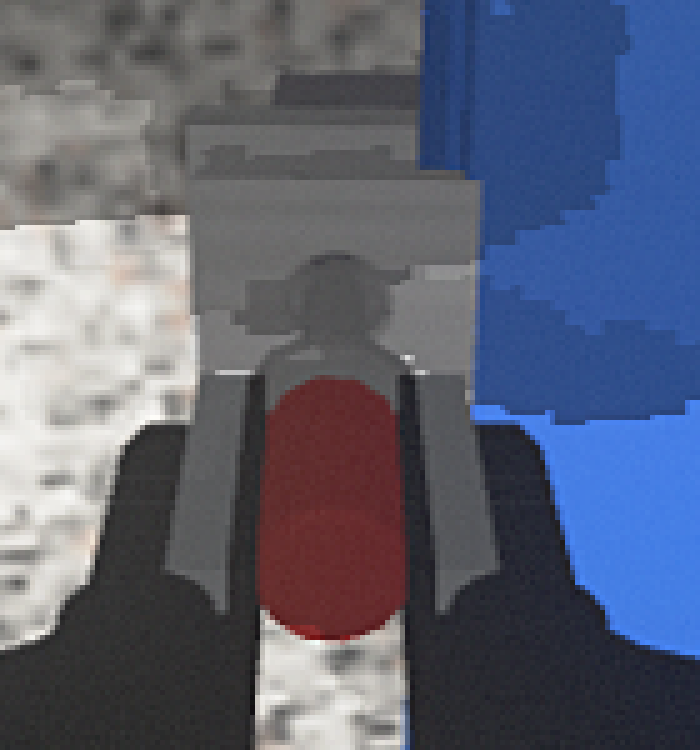

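Tip is in the hole (about 11 mm below the tab's top) with no side force. Continuing down.

Emit:
carry_out:
  moves:
    - {"delta_pos":[0,0.3,3],"turn":0,"jaw":1}
    - {"delta_pos":[0,0,4],"turn":0,"jaw":1}
    - {"delta_pos":[0,0,4],"turn":0,"jaw":1}
    - {"delta_pos":[0,0,3],"turn":0,"jaw":1}
    - {"delta_pos":[0,0,2],"turn":0,"jaw":1}

```text
time: 62.42
ee_pos: [494.1, 22.3, 249.2]
eef_rot: [2.324, 2.113, -0.025]
contact_force: [0.3, -0.0, -0.5]
gripper_width: 13.8
```

```bash
python3 - <<'E'
from m import *
t,a,m=piner();print('delta',m.T@(np.array([491.3,21.2,15])-t),'tip',t);tip(0,0,0)
E
```

```text
delta [ 0.4 -0.2 11.5] tip [491.5  20.9  26.5]
tip [492.2  20.4  81.3] tcp [494.1  22.3 249.2] psi 1.476 tilt ['-0.0112', '-0.0114'] w 13.8 F [ 0.3 -0.  -0.5] t 62.4
  delta [ -65.8 -487.2   87. ]
```

Emit:
carry_out:
  moves:
    - {"delta_pos":[0,0,3],"turn":0,"jaw":1}
    - {"delta_pos":[0,0,3],"turn":0,"jaw":1}
    - {"delta_pos":[0,0,2],"turn":0,"jaw":1}
    - {"delta_pos":[0,0,2],"turn":0,"jaw":1}
    - {"delta_pos":[0,0,1],"turn":0,"jaw":1}

```text
time: 63.05
ee_pos: [494.0, 22.1, 237.6]
eef_rot: [2.324, 2.113, -0.025]
contact_force: [-1.6, 0.4, 7.0]
gripper_width: 13.8
```

```bash
python3 - <<'E'
from m import *
f=grab('wrist');im=f['pixels'];cv2.imwrite('pics/c44.png',cv2.resize(im[170:320,250:390],None,fx=5,fy=5,interpolation=cv2.INTER_NEAREST))
t,a,m=piner();print('delta',m.T@(np.array([491.3,21.2,15])-t),'tip',t);tip(0,0,0)
E
```

```text
delta [ 0.4 -0.2 -0. ] tip [491.5  20.7  15. ]
tip [492.2  20.2  69.7] tcp [494.   22.1 237.7] psi 1.476 tilt ['-0.0110', '-0.0114'] w 13.6 F [-0.2  0.1 -0.4] t 63.1
  delta [ -65.9 -487.3   75.4]
```

View pics/c44.png

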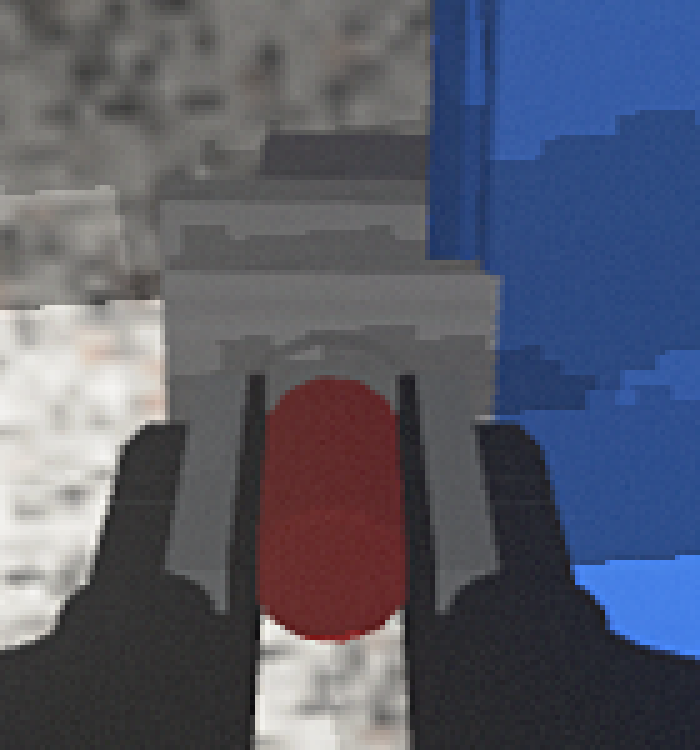

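Emit:
carry_out:
  moves:
    - {"delta_pos":[0,0,2],"turn":0,"jaw":1}

```text
time: 63.22
ee_pos: [493.9, 22.2, 236.9]
eef_rot: [2.323, 2.113, -0.024]
contact_force: [-5.6, -0.3, 15.3]
gripper_width: 13.5
```

Emit:
carry_out:
  moves:
    - {"delta_pos":[0,0,0],"turn":0,"jaw":0.6}
    - {"delta_pos":[0,0,0],"turn":0,"jaw":0.1}
    - {"delta_pos":[0,0,0],"turn":0,"jaw":0.1}
    - {"delta_pos":[0,0,-8],"turn":0,"jaw":0.1}
    - {"delta_pos":[0,0,-20],"turn":0,"jaw":0.1}
    - {"delta_pos":[0,0,-35],"turn":0,"jaw":0.1}
    - {"delta_pos":[-15,0,-35],"turn":0,"jaw":0}
    - {"delta_pos":[-30,0,-20],"turn":0,"jaw":0}
    - {"delta_pos":[-15,0,-10],"turn":0,"jaw":0}
    - {"delta_pos":[-5,0,-5],"turn":0,"jaw":0}

```text
time: 64.47
ee_pos: [489.2, -42.1, 376.4]
eef_rot: [2.321, 2.115, -0.024]
contact_force: [-0.4, 0.0, 0.2]
gripper_width: 42.7
```

```bash
python3 - <<'E'
from m import *
f=grab('wrist','w50.png');tip(0,0,0);pin(f)
P=cloud(f);b=masks(f)['blue'];m=b&(P[...,2]>45)&(P[...,2]<66);q=P[m];A=np.c_[q[:,:2]-[564,14],np.ones(len(q))];k,*_=np.linalg.lstsq(A,q[:,2],rcond=None)
ok=abs(A@k-q[:,2])<1.5;k,*_=np.linalg.lstsq(A[ok],q[ok,2],rcond=None);print('lid plane',['%.4f'%x for x in k])
h=cv2.cvtColor(f['pixels'],cv2.COLOR_BGR2HSV);c=(h[...,1]<60)&(P[...,0]>478)&(P[...,0]<503)&(P[...,1]>8)&(P[...,1]<36)&(P[...,2]>50)&(P[...,2]<70);print('collar/tab z hist',np.histogram(P[c][:,2],bins=np.arange(50,71,1)))
grab('side','s50.png')
E
```

```text
tip [487.6 -44.2 208.8] tcp [489.2 -42.2 376.7] psi 1.478 tilt ['-0.0096', '-0.0118'] w 42.9 F [ 0.9 -1.   0.6] t 64.5
  delta [   1.3 -487.8  212.9] 
red [316. 116.] 263 circle 491.5 20.9 r 7.6 ztop 87.1 topmean [491.7  21.   85.6] lo [484.8  13.7  76.7] hi [498.5  28.5  87.3]
red [218.4 214.5] 77 circle 369.3 -82.1 r 6.9 ztop 23.7 topmean [369.6 -82.1  22.3] lo [364.8 -88.3  20.8] hi [373.7 -75.8  24.1]
lid plane ['0.0016', '0.0010', '55.6194']
collar/tab z hist (array([  0,   0,   0,   5,  63, 220, 111,  14,  28,  68,  42,   2,   0,
         0,   0,   0,   0,   0,   0,   0]), array([50, 51, 52, 53, 54, 55, 56, 57, 58, 59, 60, 61, 62, 63, 64, 65, 66,
       67, 68, 69, 70]))
```

View pics/w50.png

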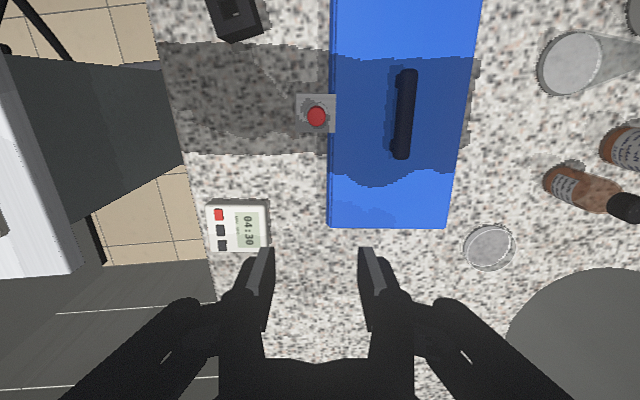

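View pics/s50.png

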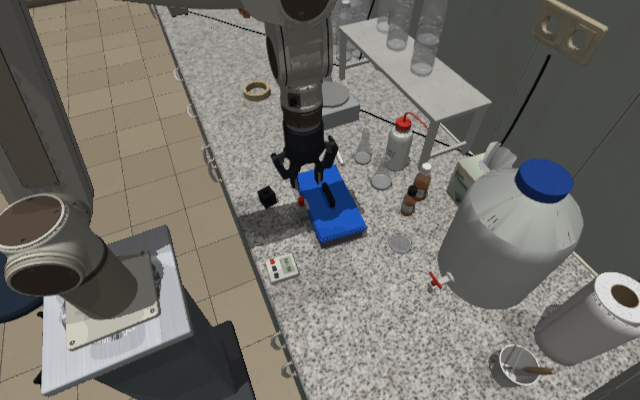

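Knob top reads 87.1 against about 85 expected, and it read 75.8 for a true 74 in the rest. The collar is 4 mm above the tab, so the pin is home. The lid is level at 55.6, and the bench shows no weights left out. Handing in.

```bash
python3 - <<'E'
from cell import ctrl
print(ctrl.sign_off())
E
```

```text
the job is handed in; nothing more can be done
None
```

The weights are packed, the lid is on and the locking pin is in; I handed the job in at about 64 s of the 210 s allowed. No verdict is reported at hand-in.

- **Weights:** four were present: two large and two small. I moved the misplaced large weight from the shallow bay to the deep bay and stood the other large one beside it. Both small ones went in the shallow bay. Before the lid went on, the camera showed all four upright in their bays, and no other weights were seen on the bench.
- **Lid:** it sits level with its plate top at 55.6 mm, against 55 nominal. The difference is within the camera calibration of about 2 mm, and the steel tab is over the lug.
- **Pin:** it went through the tab and the lug's eyelet, and I pressed it with about 15 N against the stop. The collar top measured about 4 mm above the tab, which matches the collar's thickness lying on the tab. The knob top read 87.1 mm against 85 expected, about 2 mm high; it also read about 2 mm high when the pin stood in its rest.

**Less clean moments:**
- The first large weight touched the deep bay floor with about 30 N.
- The tool leaned up to about 4° during fast descents early on. I brought most of the lean back out, and it was under 1° for the lid and the pin.
- I didn't re-measure the stopwatch, marker or flasks, but they appear undisturbed wherever they show in the pictures.

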